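# Ready the bag-flushing station: hang the rest, set the valve

## Robot

A 6-joint arm with a two-finger parallel gripper is mounted at the origin on a cart in front of the work surface, level with it; the furniture and walls round the work are solid. World frame = base frame: x ahead of the robot, y to its left, z up, the work surface at z = 0. Lengths are in m, angles in degrees, forces in N, time in s.
With the tool pointing down it reaches from about 0.275 to 0.85 m from the base axis. Payload 5.2 kg.
Tool frame: the origin (TCP) lies between the finger pads; the fingertips stand env.tip_extent ahead of it and the grasp point (between the pads) lies 11 mm behind it (env.tip_extent is the distance from the TCP to the fingertips, in m); y points along the fingers, z is the direction in which the jaws open and shut, and the axes are right-handed (so a half turn about y gives the same grasp; the last joint's range is limited). The gripper opens to 85 mm and grips with 20 to 120 N. Pads are 22 mm wide; open, the fingers measure 114 mm over their backs; the gripper's body (76 mm by 85 mm) begins 54 mm behind the grasp point. The pads swing forward as they close: fully open they stand 13 mm farther back than shut.
Start: joints at [55.703, 14.817, 87.949, -0, 77.235, -11.62], TCP at [0.212, 0.507, 0.239] pointing down, gripper open.
Joint ranges: [-179.93, 179.93], [-52.35, 119.4], [10.71, 147.94], [-69.91, 249.91], [12.55, 155.21], [-178.61, 178.61]. Speed limits (degrees/s): [147.25, 147.25, 180, 180, 180, 180].

## Interface

Orientations are given as a 3x3 rotation matrix whose columns are the frame's x, y, z axes.
In Python, from bench import env, read_camera, cut_out gives the robot as it stands.
- The arm moves only by the tool jog_arm, never from a script. Its argument "series" is a list of rows, each a list of 7 numbers: the shift along the tool's x, y, z in units of 50 mm (1.0 is 50 mm), then the turn, a rotation vector about the tool's x, y, z in units of 10 degrees (1.0 is 10 degrees), then the opening, from 0 (shut) to 1 (fully open). A call has 1 to 12 rows; each row shifts and turns the commanded pose from where the row before left it, along the tool's axes as they then stand; what a row does not reach is not made up. A row lasts 1/8 s, in which the tool goes at most 62.5 mm and 10.7 degrees, less where a joint would pass 70% of its speed; a pose out of reach is approached as far as the arm can. A call is refused whole if a number of a shift passes 1 or a number of a turn 1, either way. A call with a gripper value outside its range is refused whole. The fingers move at their own pace and stop on an object; "grip_force" is the grip in N (left out, the last holds). Time passes only in rows, so rows that do not move let the fingers close. It gives the time, the measured TCP pose, the force and the opening at its end, in the units of the state.
- env.state(): the state, without advancing time (a new reading comes with each control period).
- read_camera(name): name is "scene" or "side" or "wrist"; returns a dict with "frame" (420x560x3 uint8, red, green, blue), "intrinsics" (3x3 intrinsics, pixels), "eye" and "rotation" of the camera in the world. Camera axes: x right, y down, z forward; pixel columns grow to the right and rows downward; lengths in m; the calibration is good to about 2 mm. A picture is of the moment at which its call begins. There is no depth.
- env.finish_job(): hands the job in, once; it reports no verdict.
Trained networks look in a picture, given as the dict that the camera call returned (one of the last four; its "shot" number tells which), for a name from the list of things; names that differ only in an ending like _2 or _b are one class to them, and where a whole thing is asked for, a point or a joint stands for the part that bears it (a point fixed in the world has none). Each returns a list of dicts, best first, with "score" (0 to 1); they miss things now and then, are a little off and sometimes report something else, mostly with a low value. They report only what shows in the picture. A call takes as long as a camera call.
- cut_out(picture, query): "pixels" (420x560 bool, what is visible of it) and "at" ([row, column] in pixels, amid what is visible of it).
The state is a dict: "time_s": time; "joint_pos": joint angles; "qvel": joint speeds; "tau": joint torques, N m; "eef_pos": TCP position; "tcp_rot": TCP orientation; "wrist_force": force on the tool from outside, world axes, zero at the start; "moment": the same for the moment, N m; "gripper_width": finger opening in m.
Only numpy, scipy, OpenCV 4.12 (cv2) and the standard library are available. Lean on these libraries where they do the work, as an engineer would, in place of code of your own. Each camera call takes 0.05 s, during which the arm holds its last target.

## Task

To ready the bag-flushing station, first hang the loose L-shaped bag rest on the board by putting both of its slots over the board's two pins at once, so that it hangs upright with its back plate against the board. Then open the valve by swinging its lever round until it stands directly above the pointer of the set-mark underneath it, and let go. Do not knock over or shift the bottle, the tape roll beside the station or the white box.

Things in the scene. Friction and masses are not known exactly. Their poses are not given: they have to be found in the camera images.
- station: Fixed station on a dark base plate: grey upright board (150 mm wide, top 140 mm above the bench, the highest part) with two pins; to its right a valve on a pedestal. Origin on the bench; x towards the board's back, y left, z up. Board front face at x = 20 mm, centred at y = 60 mm. Base plate 12 mm thick, x -30 to 70, y -195 to 155 mm. A thin pipe ends in a nozzle at y = 149, z = 93 mm.
- hang_spot (a point): Point fixed to the station where the bag rest's grip point (rest_grip) lies when the rest hangs properly, fully back on both pins: station x = -18, y = 60, z = 125.5 mm; axes as the station's. The rest's axes are then parallel to the station's and its underside is 25 mm above the bench.
- rest_grip (a point): Grip point of the loose aluminium bag rest (0.2 to 0.33 kg), in its upright grey fin, 100 mm above its underside; it starts standing on the bench. x points from the open front to the back plate, z up. The fin is 12 mm thick (across y), its top 25 mm above this point, its front edge 23 mm before it: pinch it from above. The shelf at the bottom is 110 mm wide and reaches 36 mm before this point.
- flush_lever (a joint): Valve lever angle in rad: 0 = shut, lever pointing to the station's -x (towards the robot); it grows as the lever turns counter-clockwise seen from above, towards the station's -y; range 0 to 1.57. It stays where it is left (friction 0.2 N m).
- valve_axis (a point): Point on the lever's vertical turning axis at the lever's mid height, 112 mm above the bench; station x = 0, y = -130 mm. Obstacle nearby: a fixed grey drawer cabinet, 152 mm high, between the robot and the valve, at x below 0.42 m and y from -0.23 to -0.46 m.
- lever_grip (a point): Middle of the lever's black hand grip, 100 mm from the turning axis; turns with the lever. Its x axis points from the grip to the turning axis, z up. The grip is 16 mm wide and 16 mm high and runs 62 to 132 mm from the axis; it can be pinched from above across its width, with free space under it.
- set_mark: Fixed aluminium set-mark, a T-shaped pointer under the lever, its top 96 mm above the bench, 8 mm below the lever grip. Origin on the lever's turning axis; the pointer runs along its -x to a 36 mm wide crossbar 65 mm from the axis. The lever is set when its x axis is parallel to this x axis (lever straight above the pointer). The mark stands 0.65 to 1.25 rad from the shut position.
- mark_tip (a point): Tip of the set-mark's pointer, 65 mm from the turning axis, 93 mm above the bench.
- wipe_bottle_mid (a point): Bystander: centre of a small white bottle with a blue cap, 50 mm diameter, 96 mm tall.
- tape_clear_mid (a point): Bystander: centre of a roll of packing tape lying flat, 95 mm diameter, 48 mm high.
- sticker_box_mid (a point): Bystander: centre of a small white box, 73 x 108 x 52 mm.
- pins_mid (a point): Midpoint between the tips of the two steel pins on the board (station axes). The pins are 8 mm in diameter and 70 mm apart (35 mm either side, along y). Their round tips are centred 131 mm above the bench and 34 mm in front of the board (this point); from there they slope down at 25 degrees to the board, meeting it 115 mm above the bench.
- slots_mid (a point): Midpoint between the two slots of the bag rest, on the rear face of its back plate, 38 mm behind the grip point (+x) and 16 mm below it. The plate is 110 mm wide, 110 mm tall, 6 mm thick. The slots go through it, are 16 mm wide and 24 mm tall, centred 35 mm either side (along y). When the rest hangs, the slots' upper edges lie on the pins.
- sealer_handle (a point): Obstacle, never moves: the free, upper end of the raised arm of the blue-green bag sealer, left of the work; about 25 mm thick. From here the arm slopes down to the left to a hinge 100 mm high near y = 0.39 m. Keep the hand and wrist clear of it.

How it is judged:
By the outcome, as a careful person would: the job done as asked, in the order asked, and still so for the second after the job is handed in, with the robot touching nothing.
It also fails if it takes over 51 s, if anything falls off the work surface, if the arm or the gripper's body presses on something with over 40 N, if the wrist force passes 120 N, or if a joint passes its speed limit or range.

## Working session

There is one attempt and no reset: what is moved stays moved. The work goes in short steps, Python scripts to look and compute and a tool call to move; the robot and the scene stay as the last step left them, time stands still between calls to the robot, and variables do not carry over. Pictures are saved under pics/ and viewed, and the job is handed in when it is done.

Besides the shell and the picture viewer there is one more tool, called after ">>>" as a command line: name --pt "numbers of a row" for each row, then --argument value for the rest. jog_arm: Moves the arm, as the interface text tells. Its arguments: {"type":"object","properties":{"series":{"type":"array","items":{"type":"array","items":{"type":"number"}}},"grip_force":{"type":"number"}},"required":["series"]}

```bash
ls; mkdir -p pics; python3 - <<'E'
from bench import env, read_camera, cut_out
import cv2
s=env.state()
for k,v in s.items(): print(k,v)
print(env.tip_extent)
for n in ["scene","side","wrist"]:
    p=read_camera(n); cv2.imwrite(f"pics/{n}0.png",p["frame"][:,:,::-1]); print(n,p["eye"],p["rotation"],p["intrinsics"],p.keys())
E
```

```text
pics
time_s 0.0
joint_pos [ 5.57013891e+01  1.48613114e+01  8.80099518e+01  1.78971368e-05
  7.72322677e+01 -1.16198818e+01]
qvel [ 0.03955469  0.06248281  0.00371606 -0.05861393  0.03045935 -0.07801875]
tau [ 4.17603049e-03 -4.46017241e+01 -2.90586430e+01  1.27988883e-05
  1.13290537e-02  1.15933213e-05]
eef_pos [0.2117601  0.50707117 0.23846326]
tcp_rot [[ 9.22681080e-01 -1.01848146e-03  3.85562689e-01]
 [-3.85563862e-01 -1.49257513e-03  9.22679945e-01]
 [-3.64251137e-04 -9.99998367e-01 -1.76986048e-03]]
wrist_force [-0.17058746  0.08053516 -0.32095113]
moment [0.04957938 0.03066324 0.0114486 ]
gripper_width 0.08542408173056006
0.008
scene [-0.03409518 -0.84898199  0.75389367] [[ 0.76806774 -0.31836032  0.55562456]
 [-0.64034305 -0.38958245  0.66195641]
 [ 0.00572092 -0.86421769 -0.50308553]] [[486.41669807   0.         275.79100505]
 [  0.         486.41669807 212.76754776]
 [  0.           0.           1.        ]] dict_keys(['frame', 'intrinsics', 'eye', 'rotation', 'shot'])
side [ 0.41770555 -1.18153663  0.57795224] [[ 0.98746421 -0.06723626  0.14280661]
 [-0.15707225 -0.32926966  0.93107991]
 [-0.01558045 -0.94183904 -0.33570295]] [[386.71385046   0.         279.87491966]
 [  0.         386.71385046 207.7074341 ]
 [  0.           0.           1.        ]] dict_keys(['frame', 'intrinsics', 'eye', 'rotation', 'shot'])
wrist [0.13528166 0.53934671 0.37319699] [[ 0.38644506  0.87368269  0.29553134]
 [ 0.92230967 -0.36528509 -0.12614147]
 [-0.00225443  0.32131816 -0.94696861]] [[369.43469577   0.         275.51638906]
 [  0.         369.43469577 213.30848583]
 [  0.           0.           1.        ]] dict_keys(['frame', 'intrinsics', 'eye', 'rotation', 'shot'])
```

View pics/scene0.png

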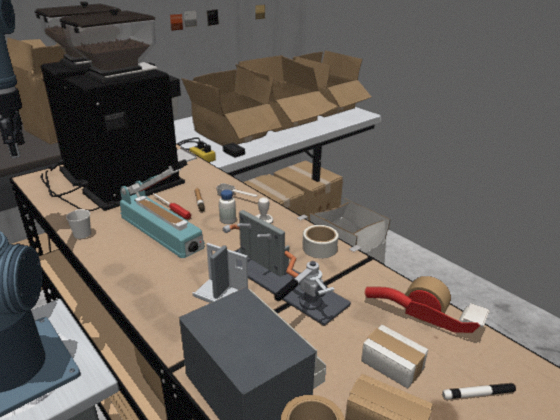

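View pics/side0.png

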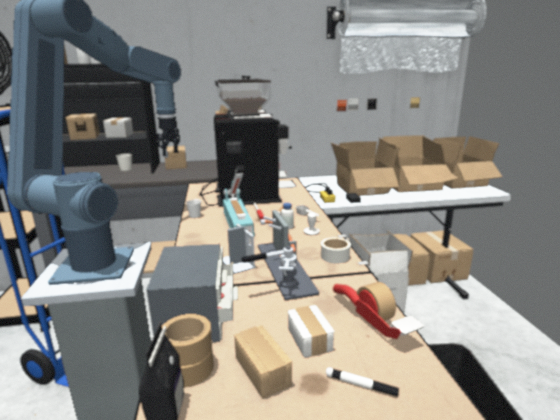

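View pics/wrist0.png

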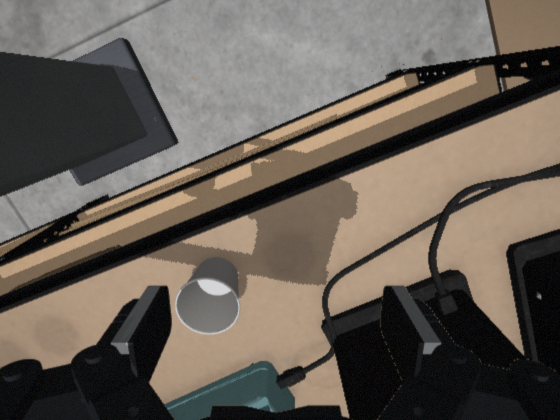

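The scene view shows the rest at about (220,280), the board at (262,245), the valve at (312,285) and the bottle at (228,205). The cabinet is in the foreground at (245,355). I'll zoom in on these.

```bash
python3 - <<'E'
import cv2
a=cv2.imread("pics/scene0.png")[170:345,110:360]; cv2.imwrite("pics/scene0z.png",cv2.resize(a,None,fx=3.2,fy=3.2,interpolation=cv2.INTER_CUBIC))
a=cv2.imread("pics/side0.png")[170:310,180:370]; cv2.imwrite("pics/side0z.png",cv2.resize(a,None,fx=4,fy=4,interpolation=cv2.INTER_CUBIC))
E
```

```text
(no output)
```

View pics/scene0z.png

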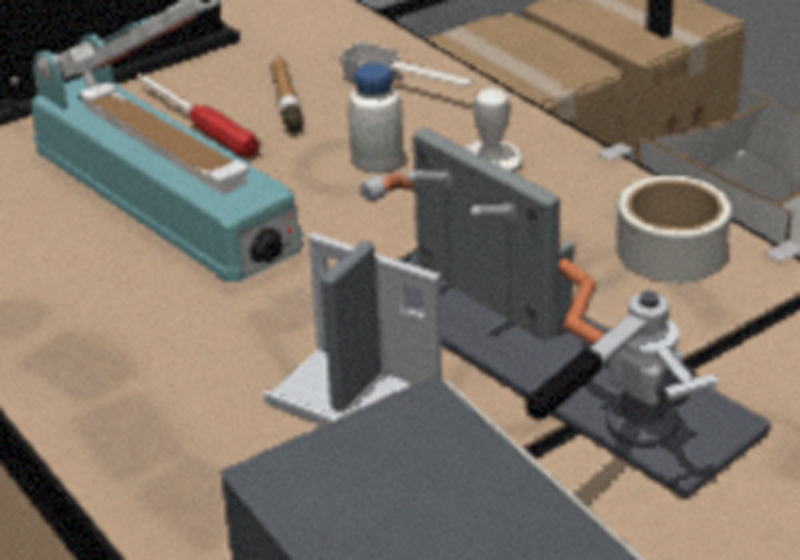

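View pics/side0z.png

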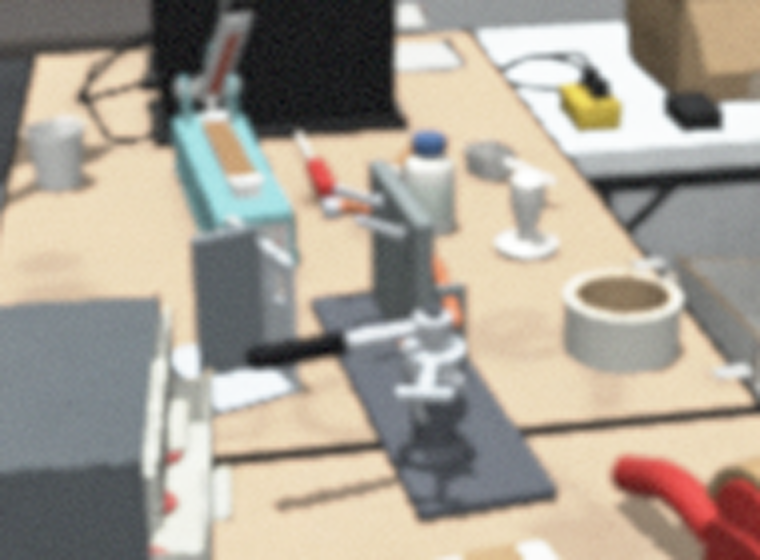

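```bash
cat > h.py <<'E'
import numpy as np, cv2
from scipy.optimize import least_squares
from bench import env, read_camera, cut_out
def proj(cam,P):
    P=np.atleast_2d(P); c=(P-cam["eye"])@cam["rotation"]; u=c@np.asarray(cam["intrinsics"]).T
    return u[:,:2]/u[:,2:]
def ray(cam,uv):
    d=np.linalg.solve(np.asarray(cam["intrinsics"]),[uv[0],uv[1],1.]); return np.asarray(cam["rotation"])@d
def onplane(cam,uv,z):
    d=ray(cam,uv); return cam["eye"]+d*(z-cam["eye"][2])/d[2]
def Rz(a): return np.array([[np.cos(a),-np.sin(a),0],[np.sin(a),np.cos(a),0],[0,0,1]])
def place(q,P): return np.atleast_2d(P)@Rz(q[2]).T+np.array([q[0],q[1],0])
def fit(obs,q0):
    # obs: list of (cam, P, uv, w)
    def f(q):
        return np.concatenate([w*(proj(c,place(q,P))[0]-uv) for c,P,uv,w in obs])
    r=least_squares(f,q0,loss='soft_l1',f_scale=1.5); return r
def snap(n,name):
    p=read_camera(n); cv2.imwrite(f"pics/{name}.png",p["frame"][:,:,::-1]); return p
E
python3 - <<'E'
from h import *
sc=snap("scene","sc1"); sd=snap("side","sd1")
Z=lambda u,v:(110+u/3.2,170+v/3.2); Y=lambda u,v:(180+u/4,170+v/4)
m=1e-3*np.array
S=[(sc,(-30,-195,12),Z(685,495)),(sc,(70,-195,12),Z(768,428)),(sc,(20,135,140),Z(418,130)),(sc,(20,-15,140),Z(557,203)),
(sc,(-14,95,131),Z(412,176)),(sc,(-14,25,131),Z(475,211)),
(sd,(-30,-195,12),Y(422,515)),(sd,(70,-195,12),Y(553,493)),(sd,(-30,155,12),Y(313,302)),(sd,(-14,95,131),Y(337,187)),(sd,(-14,25,131),Y(358,218))]
obs=[(c,np.array(P)*1e-3,np.array(uv),1.) for c,P,uv in S]
r=fit(obs,[0.55,-0.1,0]); print("station",r.x[:2],np.degrees(r.x[2]),r.fun.reshape(-1,2).round(1).tolist())
# rest: origin = grip point floor projection; clicks
R=[(sc,(-23,6,125),Z(325,280)),(sc,(38,55,110+0),Z(310,237)),(sc,(38,-55,110),Z(439,275)),(sc,(-36,55,0),Z(265,398)),
(sd,(-36,-55,0),Y(215,408)),(sd,(38,-55,0),Y(300,388)),(sd,(-23,-6,125),Y(193,238))]
obs=[(c,np.array(P)*1e-3,np.array(uv),1.) for c,P,uv in R]
r=fit(obs,[0.45,0,0]); print("rest",r.x[:2],np.degrees(r.x[2]),r.fun.reshape(-1,2).round(1).tolist())
for n in ["flush_lever","set_mark","rest_grip","station","wipe_bottle_mid","tape_clear_mid","sticker_box_mid","sealer_handle"]:
    for c in (sc,sd):
        for d in cut_out(c,n)[:1]: print(n,c["shot"],d["score"],d["at"],d["pixels"].sum())
E
```

```text
Traceback (most recent call last):
TypeError: unsupported operand type(s) for *: 'float' and 'builtin_function_or_method'
```

```bash
cat > a.py <<'E'
from h import *
sc=snap("scene","sc1"); sd=snap("side","sd1")
Z=lambda u,v:(110+u/3.2,170+v/3.2); Y=lambda u,v:(180+u/4,170+v/4)
S=[(sc,(-30,-195,12),Z(685,495)),(sc,(70,-195,12),Z(768,428)),(sc,(20,135,140),Z(418,130)),(sc,(20,-15,140),Z(557,203)),
(sc,(-14,95,131),Z(412,176)),(sc,(-14,25,131),Z(475,211)),
(sd,(-30,-195,12),Y(422,515)),(sd,(70,-195,12),Y(553,493)),(sd,(-30,155,12),Y(313,302)),(sd,(-14,95,131),Y(337,187)),(sd,(-14,25,131),Y(358,218))]
obs=[(c,np.array(P)*1e-3,np.array(uv),1.) for c,P,uv in S]
r=fit(obs,[0.55,-0.1,0]); print("station",r.x[:2],np.degrees(r.x[2]),r.fun.reshape(-1,2).round(1).tolist())
R=[(sc,(-23,6,125),Z(325,280)),(sc,(38,55,110+0),Z(310,237)),(sc,(38,-55,110),Z(439,275)),(sc,(-36,55,0),Z(265,398)),
(sd,(-36,-55,0),Y(215,408)),(sd,(38,-55,0),Y(300,388)),(sd,(-23,-6,125),Y(193,238))]
obs=[(c,np.array(P)*1e-3,np.array(uv),1.) for c,P,uv in R]
r=fit(obs,[0.45,0,0]); print("rest",r.x[:2],np.degrees(r.x[2]),r.fun.reshape(-1,2).round(1).tolist())
for n in ["flush_lever","set_mark","rest_grip","station","wipe_bottle_mid","tape_clear_mid","sticker_box_mid","sealer_handle"]:
    for c in (sc,sd):
        for d in cut_out(c,n)[:1]: print(n,c["shot"],d["score"],d["at"],d["pixels"].sum())
E
python3 a.py
```

```text
station [ 0.56930562 -0.11368964] 4.8660096324188835 [[-0.4, 0.1], [2.0, -0.3], [-1.2, 0.6], [-2.3, 0.9], [1.0, 0.2], [1.0, 0.5], [-2.4, -1.3], [0.8, -1.2], [-0.2, -2.0], [0.9, 0.2], [0.4, 0.3]]
rest [ 0.44596564 -0.0739174 ] 22.48208819249093 [[-2.0, -0.9], [0.6, -1.1], [0.2, -0.3], [-0.2, 2.6], [0.1, 1.9], [0.5, 0.4], [0.3, -0.0]]
flush_lever 6 0.66 [280.8, 293.7] 438
flush_lever 7 0.81 [255.4, 262.4] 339
set_mark 6 0.57 [283.7, 320.2] 224
set_mark 7 0.57 [258.2, 288.1] 153
rest_grip 6 0.94 [271.9, 222.0] 2033
rest_grip 7 0.96 [247.5, 238.6] 958
station 6 0.91 [271.6, 278.8] 5358
station 7 0.63 [257.2, 278.7] 2657
wipe_bottle_mid 6 0.97 [207.4, 227.3] 481
wipe_bottle_mid 7 0.61 [214.6, 290.1] 238
tape_clear_mid 6 0.84 [240.0, 321.3] 973
tape_clear_mid 7 0.9 [248.4, 335.4] 575
sticker_box_mid 6 0.76 [352.5, 390.7] 2545
sticker_box_mid 7 0.7 [330.7, 308.2] 1740Traceback (most recent call last):
  File "a.py", line 15, in <module>
    for d in cut_out(c,n)[:1]: print(n,c["shot"],d["score"],d["at"],d["pixels"].sum())
             ~~~~~~~^^^^^
ValueError: it knows: flush_lever, hang_spot, lever_grip, mark_tip, pins_mid, rest_grip, set_mark, slots_mid, station, sticker_box_mid, tape_clear_mid, valve_axis, wipe_bottle_mid
```

```bash
python3 - <<'E'
from h import *
import cv2
sc=snap("scene","sc1"); sd=snap("side","sd1")
def tri(a,b):
    d1=ray(sc,a);d2=ray(sd,b);A=np.stack([d1,-d2],1);t=np.linalg.lstsq(A,sd["eye"]-sc["eye"],rcond=None)[0]
    p=sc["eye"]+t[0]*d1;q=sd["eye"]+t[1]*d2;return (p+q)/2,np.linalg.norm(p-q)
print(tri((178,170),(240,174)),tri((168,176),(236,181)))
print(tri((110+75/3.2,170+55/3.2),(180+210/4,170+90/4)))
for n,a,b in [("bottle",(227.3,207.4),(290.1,214.6)),("tape",(321.3,240),(335.4,248.4)),("box",(390.7,352.5),(308.2,330.7)),("lever tip",(110+533/3.2,170+405/3.2),(180+250/4,170+355/4)),("knob",(110+650/3.2,170+300/3.2),(180+432/4,170+315/4)),("markL",(110+716/3.2,170+382/3.2),(180+455/4,170+392/4)),("markR",(110+672/3.2,170+388/3.2),(180+400/4,170+392/4))]:
    p,e=tri(a,b);print(n,p.round(3),e.round(4))
a=sc["frame"][160:250,100:230,::-1]; cv2.imwrite("pics/sealer.png",cv2.resize(a,None,fx=5,fy=5,interpolation=cv2.INTER_CUBIC))
E
```

```text
(array([0.48200726, 0.14402756, 0.23700354]), np.float64(0.0029013341331400287)) (array([0.46991382, 0.18075636, 0.20601302]), np.float64(0.01104840768936348))
(array([0.45919819, 0.38872199, 0.09718093]), np.float64(0.0065429954452392095))
bottle [0.67  0.213 0.039] 0.009
tape [ 0.765 -0.088  0.032] 0.0005
box [ 0.591 -0.463  0.022] 0.0092
lever tip [ 0.457 -0.268  0.115] 0.0018
knob [ 0.584 -0.241  0.121] 0.0044
markL [ 0.585 -0.305  0.093] 0.002
markR [ 0.552 -0.296  0.095] 0.005
```

View pics/sealer.png

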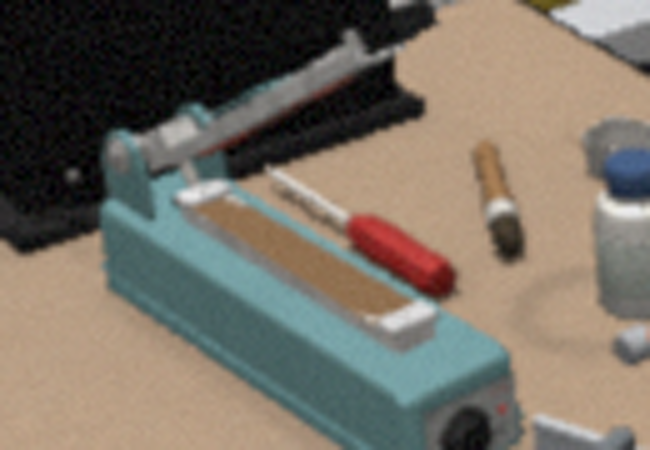

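```bash
cat > plan.py <<'E'
from h import *
from scipy.spatial.transform import Rotation as Ro
def Rt(yaw): # tool down, x at yaw deg
    a=np.radians(yaw); x=np.array([np.cos(a),np.sin(a),0]); y=np.array([0,0,-1.]); return np.stack([x,y,np.cross(x,y)],1)
def plan(wps,grip,step=0.05,dec=2,start=None,nmin=None):
    """wps: list of (pos,yaw[,n])"""
    s=env.state(); p,R=(np.array(s["eef_pos"]),np.array(s["tcp_rot"])) if start is None else start
    rows=[]
    for w in wps:
        tp=np.array(w[0]); TR=Rt(w[1]) if np.isscalar(w[1]) else w[1]
        ang=np.degrees(np.linalg.norm(Ro.from_matrix(R.T@TR).as_rotvec()))
        n=max(int(np.ceil(np.linalg.norm(tp-p)/step-1e-6)),int(np.ceil(ang/9.5-1e-6)),1)
        if len(w)>2: n=max(n,w[2])
        for i in range(n):
            rv=np.degrees(Ro.from_matrix(R.T@TR).as_rotvec())/(n-i)
            d=R.T@(tp-p)/(n-i)
            row=[*np.round(d/0.05,dec),*np.round(rv/10,dec),grip]
            rows.append([float(v)+0.0 for v in row])
            p=p+R@(np.array(row[:3])*0.05); R=R@Ro.from_rotvec(np.radians(np.array(row[3:6])*10)).as_matrix()
    for k in range(0,len(rows),12): print(len(rows[k:k+12]),str(rows[k:k+12]).replace(".0,",",").replace(" ",""))
    print("end",p.round(4))
E
python3 -c "
from plan import *
plan([([.31,.2,.33],0),([.40,-.09,.34],14)],1)"
```

```text
12 [[0.6,-0.26,-0.7,0,-0.32,0,1.0],[0.56,-0.26,-0.74,0,-0.32,0,1.0],[0.51,-0.26,-0.76,0,-0.33,0,1.0],[0.47,-0.26,-0.79,0,-0.32,0,1.0],[0.42,-0.26,-0.82,0,-0.33,0,1.0],[0.38,-0.26,-0.84,0,-0.32,0,1.0],[0.33,-0.25,-0.87,0,-0.33,0,1.0],[0.26,-0.03,-0.83,0,-0.2,0,1.0],[0.23,-0.03,-0.84,0,-0.2,0,1.0],[0.2,-0.03,-0.84,0,-0.2,0,1.0],[0.17,-0.03,-0.85,0,-0.2,0,1.0],[0.14,-0.03,-0.86,0,-0.2,0,1.0]]
2 [[0.1,-0.03,-0.86,0,-0.2,0,1.0],[0.08,-0.02,-0.86,0,-0.2,0,1.0]]
end [ 0.4    -0.0901  0.3398]
```

>>> jog_arm --pt "0.6 -0.26 -0.7 0 -0.32 0 1" --pt "0.56 -0.26 -0.74 0 -0.32 0 1" --pt "0.51 -0.26 -0.76 0 -0.33 0 1" --pt "0.47 -0.26 -0.79 0 -0.32 0 1" --pt "0.42 -0.26 -0.82 0 -0.33 0 1" --pt "0.38 -0.26 -0.84 0 -0.32 0 1" --pt "0.33 -0.25 -0.87 0 -0.33 0 1" --pt "0.26 -0.03 -0.83 0 -0.2 0 1" --pt "0.23 -0.03 -0.84 0 -0.2 0 1" --pt "0.2 -0.03 -0.84 0 -0.2 0 1" --pt "0.17 -0.03 -0.85 0 -0.2 0 1" --pt "0.14 -0.03 -0.86 0 -0.2 0 1"

```text
time_s: 2.65
eef_pos: [0.3749, -0.0089, 0.3376]
tcp_rot: [[0.985, 0.001, -0.175], [0.175, -0.0, 0.985], [0.001, -1.0, -0.0]]
wrist_force: [-0.1, 0.3, 0.2]
gripper_width: 0.0853
```

>>> jog_arm --pt "0.1 -0.03 -0.86 0 -0.2 0 1" --pt "0.08 -0.02 -0.86 0 -0.2 0 1" --pt "0 0 0 0 0 0 1"

```text
time_s: 3.02
eef_pos: [0.4006, -0.0926, 0.3395]
tcp_rot: [[0.971, -0.001, -0.239], [0.239, -0.0, 0.971], [-0.001, -1.0, -0.0]]
wrist_force: [-0.1, 0.0, 0.1]
gripper_width: 0.0852
```

```bash
python3 - <<'E'
from h import *
w=snap("wrist","w1"); print(env.state()["eef_pos"],w["eye"])
cv2.imwrite("pics/w1z.png",cv2.resize(w["frame"][:,:,::-1],(800,600),interpolation=cv2.INTER_CUBIC))
E
```

```text
[ 0.4000493  -0.0910442   0.33952312] [ 0.32001055 -0.11222527  0.47417583]
```

View pics/w1z.png

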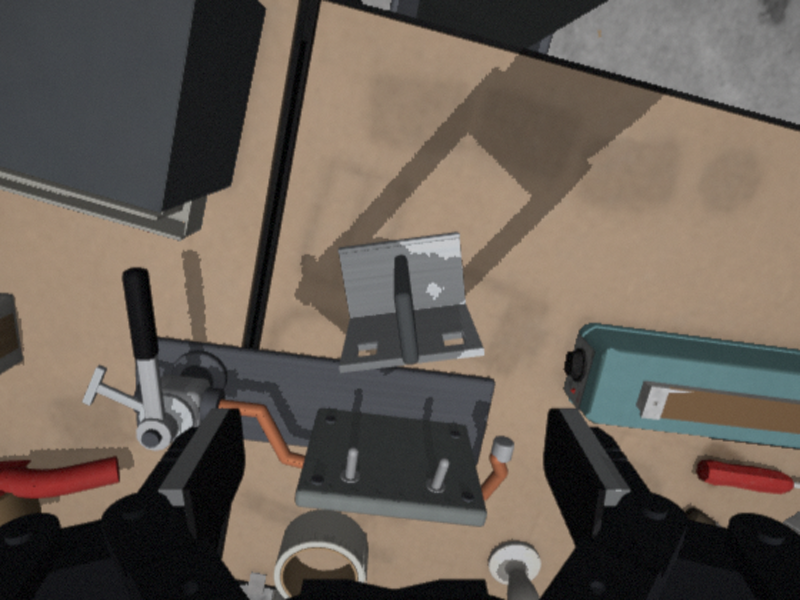

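```bash
python3 - <<'E'
import cv2
a=cv2.imread("pics/w1.png")
cv2.imwrite("pics/w1a.png",cv2.resize(a[155:375,200:360],None,fx=3.6,fy=2.7,interpolation=cv2.INTER_CUBIC)) if 0 else None
cv2.imwrite("pics/w1a.png",cv2.resize(a[155:285,170:350],None,fx=4.4,fy=4.4,interpolation=cv2.INTER_CUBIC))
cv2.imwrite("pics/w1b.png",cv2.resize(a[240:375,185:365],None,fx=4.4,fy=4.4,interpolation=cv2.INTER_CUBIC))
cv2.imwrite("pics/w1c.png",cv2.resize(a[180:320,50:210],None,fx=4.2,fy=4.2,interpolation=cv2.INTER_CUBIC))
E
```

```text
(no output)
```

View pics/w1a.png

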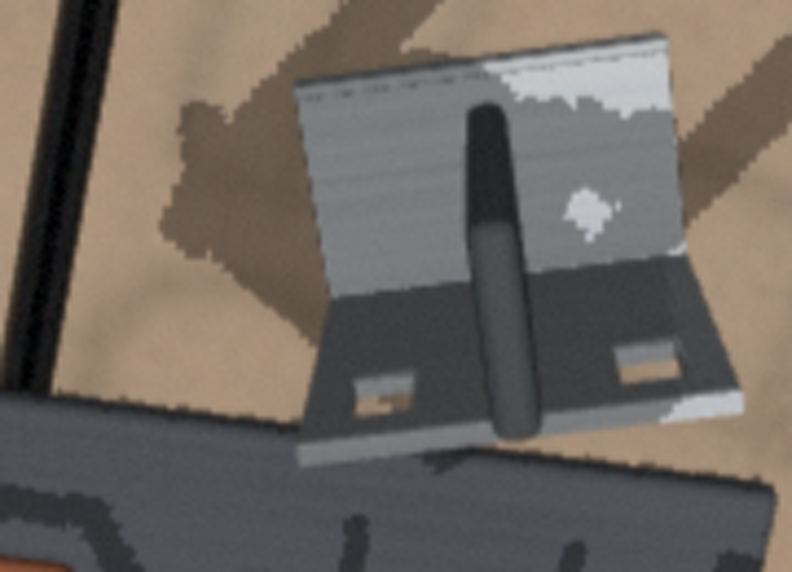

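View pics/w1b.png

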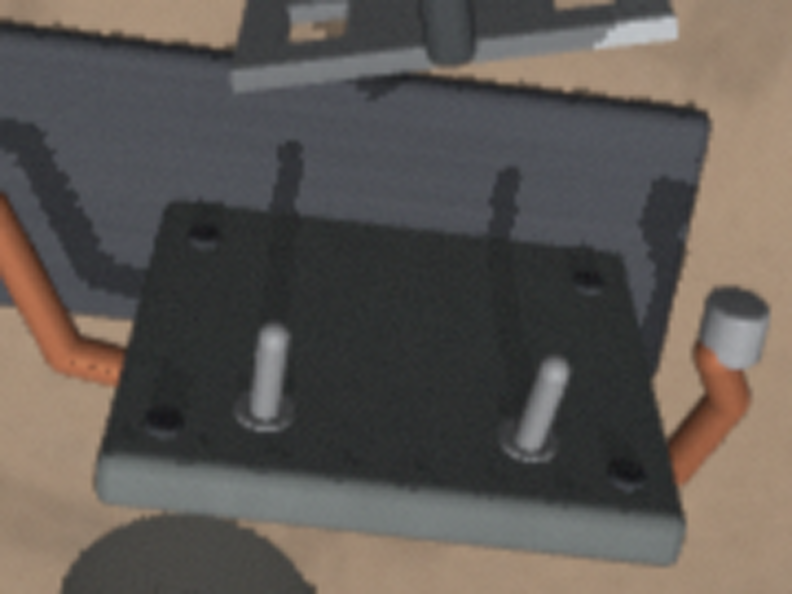

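View pics/w1c.png

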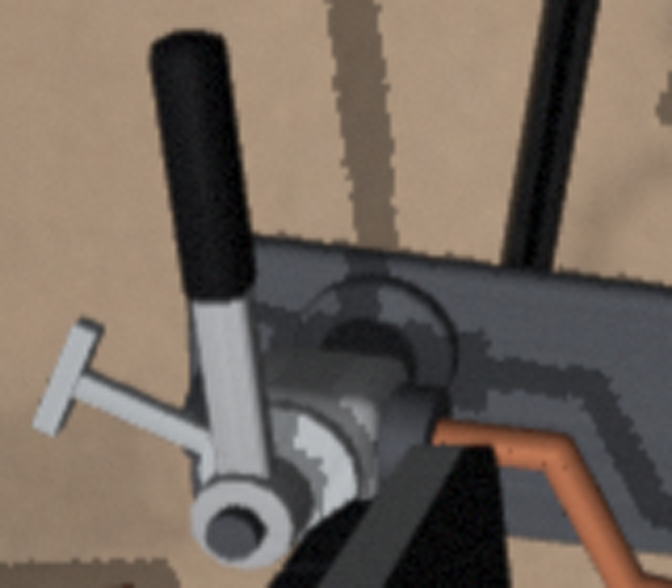

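```bash
cat > b.py <<'E'
from h import *
import pickle
w=snap("wrist","w2"); print(env.state()["eef_pos"])
A=lambda u,v:np.array((170+u/4.4,155+v/4.4)); B=lambda u,v:np.array((185+u/4.4,240+v/4.4)); C=lambda u,v:np.array((50+u/4.2,180+v/4.2))
R=[((-36,-55,0),A(295,83)),((-36,55,0),A(664,34)),((38,-55,110),A(298,467)),((38,55,110),A(744,414)),((32,-55,110),A(302,444)),((32,55,110),A(742,391)),((-23,0,125),A(490,221))]
r=fit([(w,np.array(P)*1e-3,uv,1.) for P,uv in R],[.446,-.074,.39]); print("rest",r.x[:2].round(4),np.degrees(r.x[2]).round(2),r.fun.reshape(-1,2).round(1).tolist())
for P in [(32,-35,84),(32,35,84)]: print(((proj(w,place(r.x,np.array(P)*1e-3))[0]-[170,155])*4.4).round(0))
S=[((20,-15,140),B(103,455)),((20,135,140),B(684,518)),((20,-15,12),B(168,203)),((20,135,12),B(615,253)),((-14,25,131),B(272,333)),((-14,95,131),B(556,368)),((20,25,115),B(265,411)),((20,95,115),B(528,441)),((-30,155,12),B(706,115))]
s=fit([(w,np.array(P)*1e-3,uv,1.) for P,uv in S],[.569,-.114,.085]); print("station",s.x[:2].round(4),np.degrees(s.x[2]).round(2),s.fun.reshape(-1,2).round(1).tolist())
va=place(s.x,[0,-.13,.112])[0]; print("valve",va, ((proj(w,va)[0]-[50,180])*4.2).round(0),((proj(w,va+[0,0,.02])[0]-[50,180])*4.2).round(0))
tip=onplane(w,C(188,38),.116); g=onplane(w,C(222,298),.112); 
for p in (tip,g):
    d=p-va; print("lever", np.linalg.norm(d[:2]), np.degrees(np.arctan2(-d[1],-d[0])-s.x[2]))
m1=onplane(w,C(89,322),.096);m2=onplane(w,C(47,433),.096); mc=(m1+m2)/2; d=mc-va; print("mark",np.linalg.norm(d[:2]),np.degrees(np.arctan2(-d[1],-d[0])-s.x[2]), np.linalg.norm(m1-m2), np.degrees(np.arctan2(*(m2-m1)[[1,0]])-s.x[2])+90)
print("hang",place(s.x,[-.018,.06,.1255])[0])
pickle.dump((r.x,s.x),open("poses.pkl","wb"))
E
python3 b.py
```

```text
[ 0.39979354 -0.09009175  0.33962387]
rest [ 0.447  -0.0701] 21.35 [[-0.0, -0.8], [-0.0, -0.7], [0.6, 0.1], [0.1, -0.1], [-1.2, 0.3], [0.1, 0.1], [0.2, 0.8]]
[382. 393.]
[649. 361.]
station [ 0.5711 -0.1083] 6.45 [[-2.1, 0.5], [1.9, 0.7], [-0.9, -1.6], [2.2, -1.1], [-0.0, 0.8], [-0.7, -0.1], [-0.4, 0.0], [-0.2, -0.3], [1.9, 0.6]]
valve [ 0.58568494 -0.23750435  0.112     ] [251. 513.] [218. 556.]
lever 0.132743963141294 4.909331632530106
lever 0.0630458507712805 5.93807348494332
mark 0.061056651340929795 65.81214673420196 0.037825040393878115 69.80760906562406
hang [ 0.54645339 -0.05072938  0.1255    ]
```

```bash
python3 - <<'E'
import cv2,numpy as np
a=cv2.imread("pics/w1.png",0);b=cv2.imread("pics/w2.png",0)
for sl in [np.s_[160:280,170:350],np.s_[240:360,210:330],np.s_[180:320,60:170]]:
    print(cv2.phaseCorrelate(np.float32(a[sl]),np.float32(b[sl]),cv2.createHanningWindow(a[sl].shape[::-1],cv2.CV_32F)))
E
sed -i 's/^A=.*/&\nsh=np.array([DX,DY]);A0,B0,C0=A,B,C;A=lambda u,v:A0(u,v)+sh;B=lambda u,v:B0(u,v)+sh;C=lambda u,v:C0(u,v)+sh/' b.py
```

```text
((-1.4029282175419837, -0.13702514662681864), 0.941356025978371)
((-1.6607652031299907, 0.057638738347897345), 0.9716154633627998)
((-1.716109384201836, 0.2054526625436779), 0.9661265318040495)
```

```bash
sed -i 's/DX,DY/-1.55,0.05/; s/"w2"/"w3"/' b.py; python3 b.py; python3 -c "
import cv2,numpy as np
a=cv2.imread('pics/w2.png',0);b=cv2.imread('pics/w3.png',0)
print(cv2.phaseCorrelate(np.float32(a),np.float32(b)))"
```

```text
[ 0.3996953  -0.0895425   0.33973862]
rest [ 0.4473 -0.0707] 21.47 [[0.2, -0.8], [0.2, -0.7], [0.6, 0.1], [0.1, -0.1], [-1.2, 0.4], [0.1, 0.0], [-0.0, 0.9]]
[375. 394.]
[643. 361.]
station [ 0.5714 -0.1088] 6.51 [[-2.2, 0.5], [1.8, 0.7], [-0.6, -1.6], [2.5, -1.1], [-0.1, 0.8], [-0.8, -0.1], [-0.4, 0.0], [-0.2, -0.3], [2.2, 0.7]]
valve [ 0.58617277 -0.23798823  0.112     ] [245. 513.] [212. 556.]
lever 0.13276601226581533 4.846686923900825
lever 0.06303604072207478 5.887437384480829
mark 0.06107488737460076 65.86940973036917 0.037859553102619826 69.76706700026165
hang [ 0.5467554 -0.0512524  0.1255   ]
((-0.5597286340711776, -0.06144822052178256), 0.9750939681206221)
```

```bash
python3 -c "
from plan import *
plan([([.4427,-.0728,.19],21.5),([.4427,-.0728,.19],21.5,1)],0.7)"
```

```text
5 [[0.23,0.75,0.03,0,-0.19,0,0.7],[0.23,0.75,0.02,0,-0.19,0,0.7],[0.23,0.75,0.01,0,-0.18,0,0.7],[0.23,0.74,0.01,0,-0.19,0,0.7],[0,0,0,0,0,0,0.7]]
end [ 0.4427 -0.0728  0.1902]
```

>>> jog_arm --pt "0.23 0.75 0.03 0 -0.19 0 0.7" --pt "0.23 0.75 0.02 0 -0.19 0 0.7" --pt "0.23 0.75 0.01 0 -0.18 0 0.7" --pt "0.23 0.74 0.01 0 -0.19 0 0.7" --pt "0 0 0 0 0 0 0.7" --pt "0 0 0 0 0 0 0.7"

```text
time_s: 3.92
eef_pos: [0.4434, -0.073, 0.1917]
tcp_rot: [[0.93, 0.001, -0.368], [0.368, -0.001, 0.93], [0.001, -1.0, -0.001]]
wrist_force: [0.8, -0.2, 0.4]
gripper_width: 0.0597
```

```bash
python3 - <<'E'
from h import *
w=snap("wrist","w4"); w=snap("wrist","w5");print(env.state()["eef_pos"],w["eye"]); np.save("w5.npy",w,allow_pickle=True)
cv2.imwrite("pics/w5z.png",cv2.resize(w["frame"][:,:,::-1],(800,600),interpolation=cv2.INTER_CUBIC))
E
```

```text
[ 0.4437826  -0.07362474  0.19219405] [ 0.36612402 -0.10359812  0.32656093]
```

View pics/w5z.png

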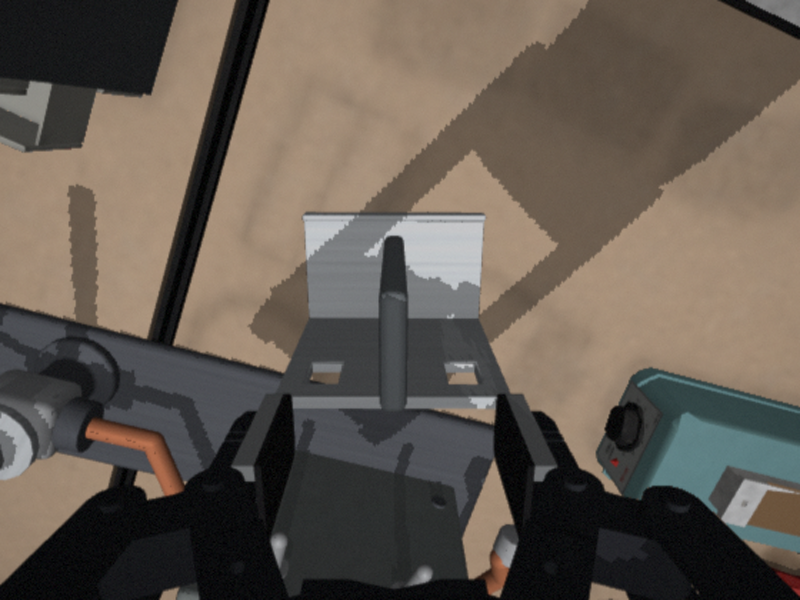

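```bash
python3 - <<'E'
from plan import *
w=np.load("w5.npy",allow_pickle=True).item()
q=1.42857
R=[((-36,-55,0),(304,213)),((-36,55,0),(485,213)),((32,-55,110),(283,396)),((32,55,110),(508,395)),((-23,0,125),(394,292))]
r=fit([(w,np.array(P)*1e-3,np.array(uv)/q,1.) for P,uv in R],[.446,-.074,.39]); print("rest",r.x[:2].round(4),np.degrees(r.x[2]).round(2),r.fun.reshape(-1,2).round(1).tolist())
g=place(r.x,[-.005,0,0])[0]; print(g)
plan([([g[0],g[1],.091],21.5)],.7,step=.035)
E
```

```text
rest [ 0.4468 -0.072 ] 21.73 [[0.8, -0.9], [-1.0, -1.4], [-5.3, 0.6], [4.2, 0.8], [0.1, 0.3]]
[ 0.44214926 -0.07385111  0.        ]
3 [[-0.01,0.67,0,0,0,0,0.7],[-0.01,0.68,0.01,0.01,0,0.01,0.7],[-0.02,0.67,0,0,0,0,0.7]]
end [ 0.442  -0.074   0.0912]
```

>>> jog_arm --pt "-0.01 0.67 0 0 0 0 0.7" --pt "-0.01 0.68 0.01 0 0 0 0.7" --pt "-0.02 0.67 0 0 0 0 0.7" --pt "0 0 0 0 0 0 0.7" --pt "0 0 0 0 0 0 0" --pt "0 0 0 0 0 0 0" --pt "0 0 0 0 0 0 0" --pt "0 0 0 0 0 0 0" --grip_force 70

```text
time_s: 5.03
eef_pos: [0.4422, -0.0744, 0.0907]
tcp_rot: [[0.93, 0.003, -0.367], [0.367, -0.002, 0.93], [0.002, -1.0, -0.003]]
wrist_force: [-0.1, -1.7, 8.3]
gripper_width: 0.0112
```

```bash
cat > hang.py <<'E'
from plan import *
import pickle,sys
s=np.array(pickle.load(open("poses.pkl","rb"))[1])
GX,GZ=.0052,.0093
def tcp(dx,dz,dy=0,s=s):
    return place(s,[-.018-GX+dx/1e3,.06+dy/1e3,.1255-GZ+dz/1e3])[0]
E
python3 -c "
from hang import *
y=np.degrees(s[2]); print(s,y)
e=env.state()['eef_pos']
plan([([e[0],e[1],.142],21.4),(tcp(-60,25),y),(tcp(-60,25),y)],0,step=.035)"
```

```text
[ 0.57143943 -0.10882582  0.11357744] 6.507507794310162
5 [[0,-0.51,0,0.01,0.01,0.01,0.0],[0,-0.52,0,0,0,0,0.0],[0.43,0.01,0,0,0.75,0,0.0],[0.42,0.01,0.06,0,0.74,0,0.0],[0,0,0,0,0,0,0.0]]
end [ 0.4818 -0.0586  0.1412]
```

>>> jog_arm --pt "0 -0.25 0 0 0 0 0" --pt "0 -0.38 0 0 0 0 0" --pt "0 -0.4 0 0 0 0 0" --pt "0.22 0 0 0 0.38 0 0" --pt "0.21 0 0 0 0.38 0 0" --pt "0.22 0 0.03 0 0.37 0 0" --pt "0.2 0 0.03 0 0.37 0 0" --pt "0 0 0 0 0 0 0" --pt "0 0 0 0 0 0 0" --pt "0 0 0 0 0 0 0"

```text
time_s: 6.28
eef_pos: [0.4806, -0.0591, 0.1408]
tcp_rot: [[0.993, -0.001, -0.114], [0.114, 0.0, 0.993], [-0.001, -1.0, 0.0]]
wrist_force: [-0.3, -0.3, -2.9]
gripper_width: 0.0112
```

```bash
python3 - <<'E'
from h import *
w=snap("wrist","w6"); print(env.state()["eef_pos"]); np.save("w6.npy",w,allow_pickle=True)
cv2.imwrite("pics/w6z.png",cv2.resize(w["frame"][:,:,::-1],(800,600),interpolation=cv2.INTER_CUBIC))
for n,bx in (("scene",(190,175,330,315)),("side",(215,190,315,290))):
    p=snap(n,n+"6"); np.save(n+"6.npy",p,allow_pickle=True)
    a=p["frame"][bx[1]:bx[3],bx[0]:bx[2],::-1]; cv2.imwrite(f"pics/{n}6z.png",cv2.resize(a,None,fx=560/a.shape[0],fy=560/a.shape[0],interpolation=cv2.INTER_CUBIC))
E
```

```text
[ 0.48070314 -0.05915645  0.14084724]
```

View pics/w6z.png

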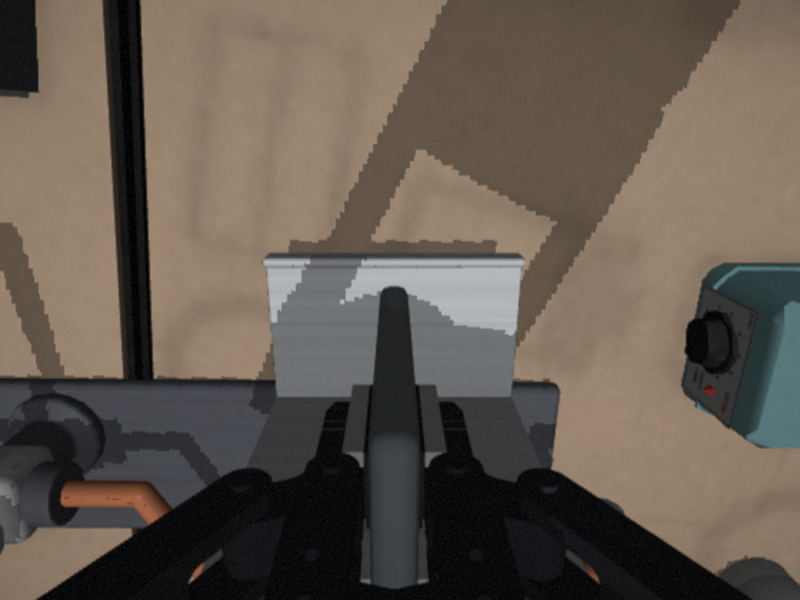

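View pics/scene6z.png

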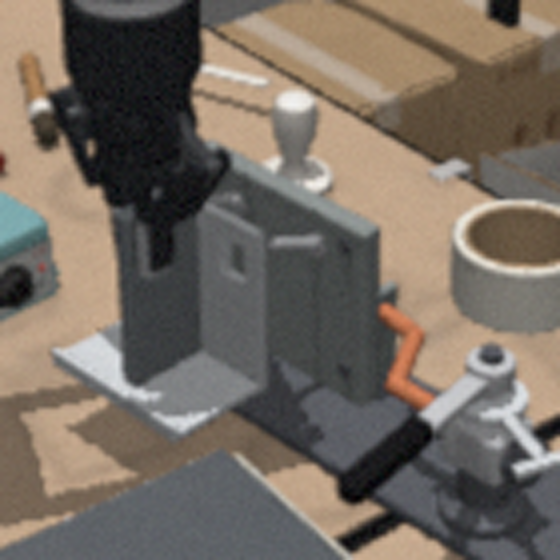

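View pics/side6z.png

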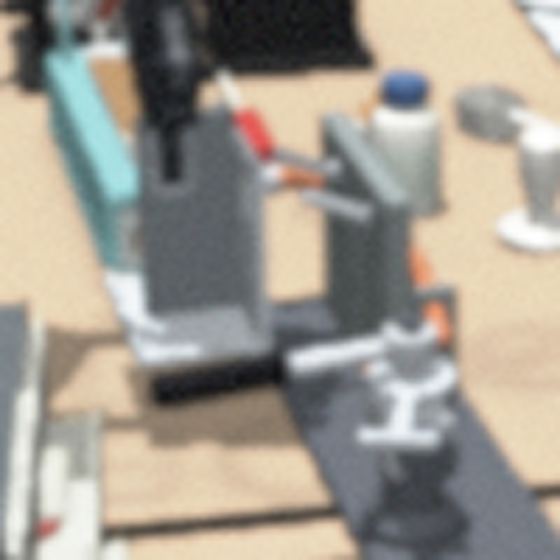

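```bash
cat > c.py <<'E'
from hang import *
L=lambda n:np.load(n,allow_pickle=True).item()
w,sc,sd=L("w6.npy"),L("scene6.npy"),L("side6.npy")
W=lambda u,v:np.array((u,v))/1.42857; A=lambda u,v:np.array((190+u/4,175+v/4)); B=lambda u,v:np.array((215+u/5.6,190+v/5.6))
e=np.array([.4807,-.05915]); th=np.radians(6.55); zb=.0502
# wrist: compare
cor=onplane(w,W(557.5,382),.012); print("plate corner",cor, "model",place(s,[-.03,.155,.012]))
f=onplane(w,W(180,380),.012);print("edge yaw",np.degrees(np.arctan2(-(cor-f)[0],(cor-f)[1])))
a=onplane(w,W(264,257),zb);b=onplane(w,W(524,257),zb);print("shelf",a,b,np.linalg.norm(a-b),"model",place([*e,th],[GX-.036,-.055,0]),place([*e,th],[GX-.036,.055,0]))
rp=np.array([*place([*e,th],[GX,0,0])[0][:2],th])
def rep(name,cam,q,P,uv): print(name,"obs-model",(np.array(uv)-proj(cam,place(q,np.array(P)*1e-3))[0]).round(2))
z=50.2
rep("rest shelf FR sc",sc,rp,(-36,-55,z),A(180,438)); rep("rest shelf FL sc",sc,rp,(-36,55,z),A(54,355)); rep("shelf BR sc",sc,rp,(38,-55,z),A(267,388)); rep("plate TR",sc,rp,(32,-55,z+110),A(265,238))
rep("pinR tip sc",sc,s,(-14,25,131),A(274,242)); rep("pinR root sc",sc,s,(20,25,115),A(321,240)); rep("board TR",sc,s,(20,-15,140),A(375,236)); rep("board BR",sc,s,(20,-15,12),A(372,400))
rep("rest FR sd",sd,rp,(-36,-55,z),B(145,371)); rep("rest BR sd",sd,rp,(38,-55,z),B(272,352)); 
rep("pinR tip sd",sd,s,(-14,25,131),B(308,197)); rep("pinR root sd",sd,s,(20,25,115),B(370,212))
E
python3 c.py
```

```text
plate corner [0.52159118 0.03695966 0.012     ] model [[0.52406604 0.04177552 0.012     ]]
edge yaw 6.166209596187658
shelf [ 0.45858449 -0.11873697  0.0502    ] [ 0.44571403 -0.00576863  0.0502    ] 0.11369913690922545 model [[ 0.4563749  -0.11730436  0.        ]] [[ 0.44382718 -0.00802237  0.        ]]
rest shelf FR sc obs-model [ 1.17 -1.37]
rest shelf FL sc obs-model [ 0.26 -2.1 ]
shelf BR sc obs-model [-0.22  0.28]
plate TR obs-model [1.85 0.76]
pinR tip sc obs-model [-0.24  0.04]
pinR root sc obs-model [ 1.41 -0.54]
board TR obs-model [2.71 0.96]
board BR obs-model [ 2.54 -1.67]
rest FR sd obs-model [0.81 1.08]
rest BR sd obs-model [-0.25  0.92]
pinR tip sd obs-model [-0.16  0.94]
pinR root sd obs-model [0.2 0.1]
```

```bash
python3 - <<'E'
import cv2
a=cv2.imread("pics/w5.png")[270:420,180:380]; cv2.imwrite("pics/w5c.png",cv2.resize(a,None,fx=4,fy=4,interpolation=cv2.INTER_CUBIC))
a=cv2.imread("pics/w3.png")[240:375,185:365]; cv2.imwrite("pics/w3b.png",cv2.resize(a,None,fx=4.4,fy=4.4,interpolation=cv2.INTER_CUBIC))
a=cv2.imread("pics/w6.png")[255:320,330:420]; cv2.imwrite("pics/w6c.png",cv2.resize(a,None,fx=8,fy=8,interpolation=cv2.INTER_CUBIC))
E
```

```text
(no output)
```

View pics/w5c.png

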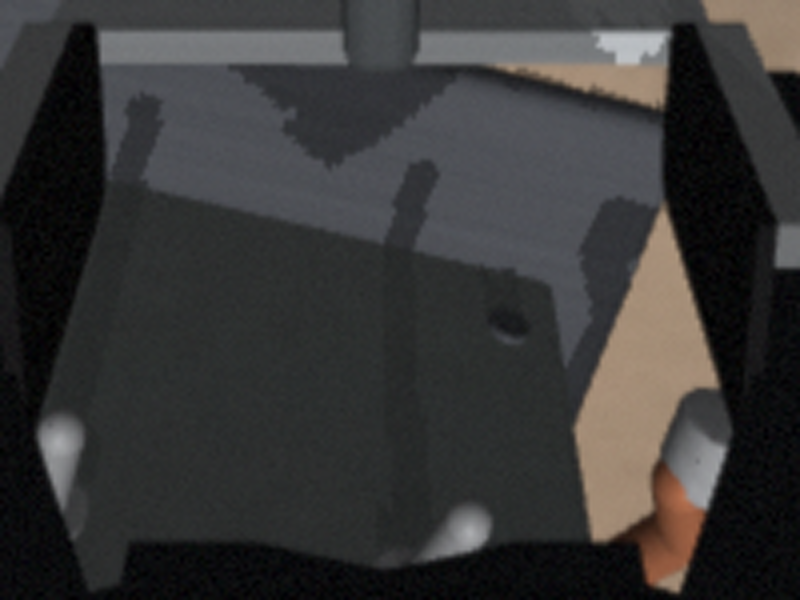

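View pics/w3b.png

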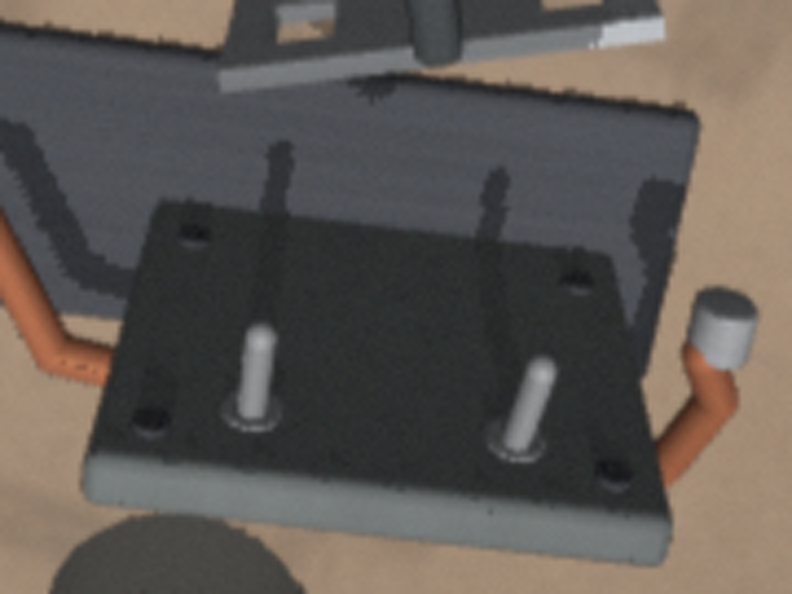

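View pics/w6c.png

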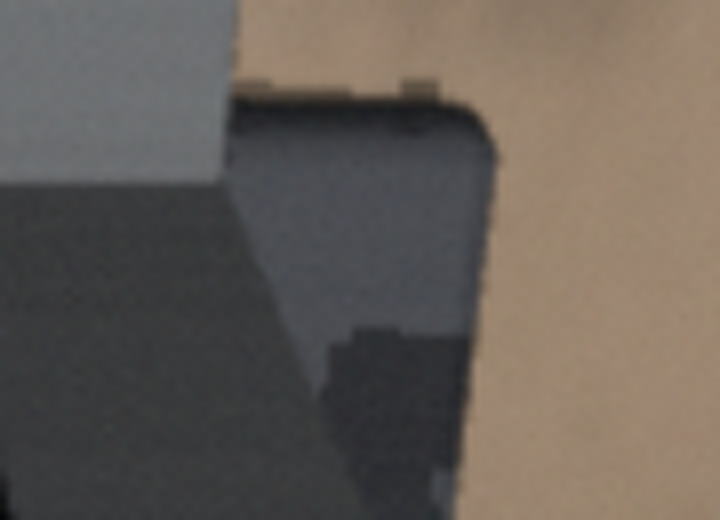

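```bash
cat > d.py <<'E'
from hang import *
L=lambda n:np.load(n,allow_pickle=True).item()
w6,w5=L("w6.npy"),L("w5.npy")
e=env.state(); R=np.array(e["tcp_rot"]); Ct=R.T@w6["rotation"]; ct=R.T@(w6["eye"]-e["eef_pos"]); print(ct)
def cam(eef,yaw): 
    T=Rt(yaw); return dict(eye=np.array(eef)+T@ct,rotation=T@Ct,intrinsics=w6["intrinsics"])
B=lambda u,v:np.array((185+u/4.4,240+v/4.4)); D=lambda u,v:np.array((180+u/4,270+v/4)); E=lambda u,v:np.array((330+u/8,255+v/8))
S3=[((-14,25,131),B(261,334)),((-14,95,131),B(543,366)),((20,25,115),B(252,410)),((20,95,115),B(517,441)),((20,-15,140),B(88,455)),((20,135,140),B(671,518)),((20,-15,12),B(155,203)),((20,135,12),B(610,253))]
S5=[((-14,25,131),D(62,437)),((-14,95,131),D(470,522)),((20,135,12),D(553,285)),((20,-15+60,12),D(553-330*.6,285-78*.6))][:3]
for yaw in (13.8,14.0):
  for y in (-.0895,-.0901):
    w3=cam([.3997,y,.3397],yaw)
    r=fit([(w3,np.array(P)*1e-3,uv,1.) for P,uv in S3],s); print("w3",r.x[:2].round(4),np.degrees(r.x[2]).round(2),place(r.x,[-.014,.06,0])[0].round(4),r.fun.reshape(-1,2).round(1).tolist())
r=fit([(w5,np.array(P)*1e-3,uv,1.) for P,uv in S5],s); print("w5",r.x[:2].round(4),np.degrees(r.x[2]).round(2),place(r.x,[-.014,.06,0])[0].round(4),r.fun.reshape(-1,2).round(1).tolist())
print("used",place(s,[-.014,.06,0])[0])
E
python3 d.py
```

```text
[-0.0832344  -0.13460126  0.00014619]
w3 [ 0.5711 -0.1099] 6.18 [ 0.5507 -0.0517  0.    ] [[-0.1, 0.4], [-0.4, 0.4], [-0.1, 0.1], [-0.3, -0.2], [-1.4, 0.2], [2.1, 0.9], [0.1, -1.8], [1.2, -0.9]]
w3 [ 0.5711 -0.1105] 6.18 [ 0.5507 -0.0523  0.    ] [[-0.1, 0.4], [-0.4, 0.4], [-0.1, 0.1], [-0.3, -0.2], [-1.4, 0.2], [2.1, 0.9], [0.1, -1.8], [1.2, -0.9]]
w3 [ 0.5711 -0.1093] 6.38 [ 0.5506 -0.0512  0.    ] [[-0.1, 0.4], [-0.4, 0.4], [-0.1, 0.1], [-0.3, -0.2], [-1.4, 0.2], [2.1, 0.9], [0.1, -1.8], [1.2, -0.9]]
w3 [ 0.5711 -0.1099] 6.38 [ 0.5506 -0.0518  0.    ] [[-0.1, 0.4], [-0.4, 0.4], [-0.1, 0.1], [-0.3, -0.2], [-1.4, 0.2], [2.1, 0.9], [0.1, -1.8], [1.2, -0.9]]
w5 [ 0.5718 -0.1098] 5.86 [ 0.5518 -0.0516  0.    ] [[0.0, -0.4], [-0.5, 0.8], [0.6, -0.4]]
used [ 0.55072962 -0.05079907  0.        ]
```

```bash
python3 - <<'E'
from hang import *
import pickle
s=np.array([.5713,-.1104,np.radians(6.2)]); pickle.dump((None,s),open("poses.pkl","wb"))
y=6.2
plan([(tcp(-48,24,s=s),y,2),(tcp(-25,16.6,s=s),y,4),(tcp(-25,16.6,s=s),y)],0,dec=3)
E
```

```text
7 [[0.131,0.007,-0.007,0,0.016,0,0.0],[0.131,0.006,-0.007,0,0.017,-0.001,0.0],[0.115,0.037,0,0,0,0,0.0],[0.115,0.037,0,0,0,0,0.0],[0.115,0.037,0,0,0,0,0.0],[0.115,0.038,0,0,0,0,0.0],[0,0,0,0,0,0,0.0]]
end [ 0.5169 -0.0559  0.1328]
```

>>> jog_arm --pt "0.13 0.007 -0.007 0 0.017 0 0" --pt "0.13 0.007 -0.007 0 0.017 0 0" --pt "0.115 0.037 0 0 0 0 0" --pt "0.115 0.037 0 0 0 0 0" --pt "0.115 0.037 0 0 0 0 0" --pt "0.115 0.037 0 0 0 0 0" --pt "0 0 0 0 0 0 0" --pt "0 0 0 0 0 0 0"

```text
time_s: 7.42
eef_pos: [0.5169, -0.0558, 0.1326]
tcp_rot: [[0.994, -0.0, -0.108], [0.108, 0.0, 0.994], [-0.0, -1.0, 0.0]]
wrist_force: [-0.2, 0.1, -1.6]
gripper_width: 0.0112
```

```bash
python3 - <<'E'
from h import *
st=env.state(); print(st["eef_pos"],st["wrist_force"],st["moment"])
for n,bx in (("scene",(190,175,330,315)),("side",(215,190,315,290))):
    p=snap(n,n+"7"); np.save(n+"7.npy",p,allow_pickle=True)
    a=p["frame"][bx[1]:bx[3],bx[0]:bx[2],::-1]; cv2.imwrite(f"pics/{n}7z.png",cv2.resize(a,None,fx=560/a.shape[0],fy=560/a.shape[0],interpolation=cv2.INTER_CUBIC))
E
```

```text
[ 0.51685147 -0.05584878  0.13264409] [-0.17507949  0.14366611 -1.59709312] [0.01453892 0.0112644  0.03228309]
```

View pics/scene7z.png

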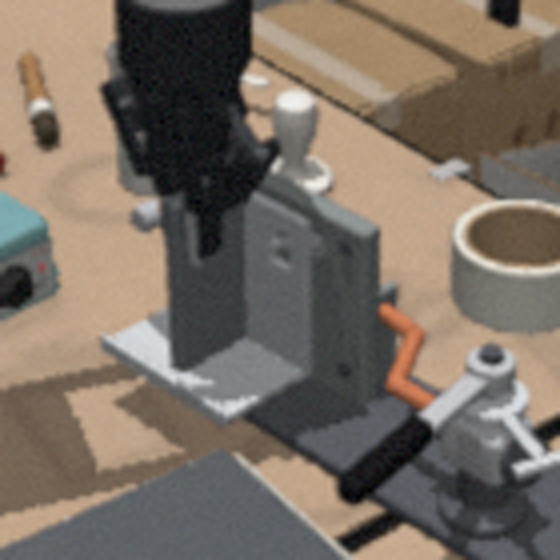

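View pics/side7z.png

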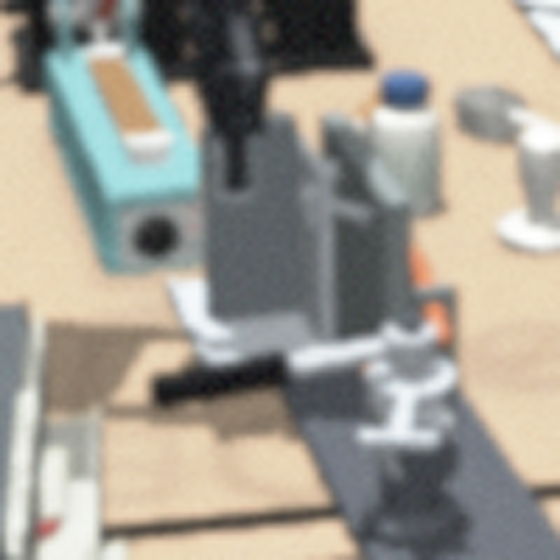

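```bash
python3 - <<'E'
from hang import *
plan([(tcp(-2,5.8,s=s),6.2,5),(tcp(-1.5,5.8,s=s),6.2)],0,dec=3)
E
```

```text
6 [[0.092,0.043,0,0,0,0,0.0],[0.092,0.043,0,0,0,0,0.0],[0.092,0.043,0,0,-0.001,0,0.0],[0.092,0.043,-0.001,0,0,0,0.0],[0.093,0.044,0,0,-0.001,0,0.0],[0.01,0,0,0,0,0,0.0]]
end [ 0.5403 -0.0534  0.122 ]
```

>>> jog_arm --pt "0.092 0.042 0 0 0 0 0" --pt "0.092 0.042 0 0 0 0 0" --pt "0.092 0.042 0 0 0 0 0" --pt "0.092 0.042 0 0 0 0 0" --pt "0 0 0 0 0 0 0"

```text
time_s: 8.15
eef_pos: [0.5355, -0.0539, 0.124]
tcp_rot: [[0.994, -0.0, -0.108], [0.108, 0.0, 0.994], [-0.0, -1.0, 0.0]]
wrist_force: [-0.6, 0.1, -2.3]
gripper_width: 0.0112
```

>>> jog_arm --pt "0.05 0.035 0 0 0 0 0" --pt "0.03 0.03 0 0 0 0 0" --pt "0 0.03 0 0 0 0 0" --pt "0 0 0 0 0 0 0"

```text
time_s: 8.65
eef_pos: [0.5391, -0.0534, 0.1194]
tcp_rot: [[0.994, -0.0, -0.108], [0.108, 0.0, 0.994], [-0.0, -1.0, 0.0]]
wrist_force: [1.3, -0.2, -2.7]
gripper_width: 0.0112
```

>>> jog_arm --pt "0.02 0.03 0 0 0 0 0" --pt "0.01 0.02 0 0 0 0 0" --pt "0 0 0 0 0 0 0"

```text
time_s: 9.02
eef_pos: [0.5409, -0.0533, 0.1171]
tcp_rot: [[0.994, 0.0, -0.108], [0.108, -0.0, 0.994], [0.0, -1.0, -0.0]]
wrist_force: [0.3, 0.8, -1.8]
gripper_width: 0.0111
```

>>> jog_arm --pt "0.01 0.02 0 0 0 0 0" --pt "0.01 0.01 0 0 0 0 0" --pt "0 0 0 0 0 0 0"

```text
time_s: 9.4
eef_pos: [0.5419, -0.0533, 0.116]
tcp_rot: [[0.994, 0.0, -0.108], [0.108, -0.0, 0.994], [0.0, -1.0, -0.0]]
wrist_force: [-1.7, -1.4, 2.9]
gripper_width: 0.0109
```

>>> jog_arm --pt "0.01 0.01 0 0 0 0 0" --pt "0.01 0.005 0 0 0 0 0" --pt "0 0 0 0 0 0 0"

```text
time_s: 9.78
eef_pos: [0.5418, -0.0533, 0.1158]
tcp_rot: [[0.994, -0.001, -0.108], [0.108, -0.0, 0.994], [-0.001, -1.0, -0.0]]
wrist_force: [-7.7, -0.0, 10.8]
gripper_width: 0.011
```

```bash
python3 - <<'E'
from h import *
for n,bx in (("scene",(190,175,330,315)),("side",(215,190,315,290))):
    p=snap(n,n+"8"); np.save(n+"8.npy",p,allow_pickle=True)
    a=p["frame"][bx[1]:bx[3],bx[0]:bx[2],::-1]; cv2.imwrite(f"pics/{n}8z.png",cv2.resize(a,None,fx=560/a.shape[0],fy=560/a.shape[0],interpolation=cv2.INTER_CUBIC))
E
```

```text
(no output)
```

View pics/scene8z.png

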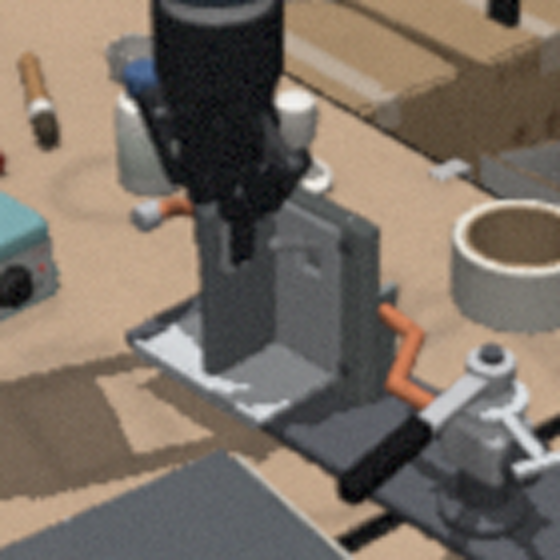

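View pics/side8z.png

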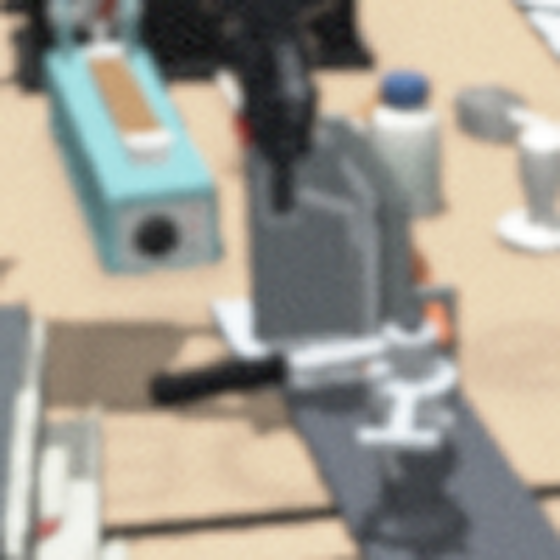

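>>> jog_arm --pt "0 -0.015 0 0 0 0 0.26" --pt "0 0 0 0 0 0 0.26" --pt "0 0 0 0 0 0 0.26" --pt "0 -0.1 0 0 0 0 0.26" --pt "0 -0.3 0 0 0 0 0.26" --pt "0 -0.5 0 0 0 0 0.26" --pt "-0.3 -0.7 0 0 0 0 0.26" --pt "-0.6 -0.8 -0.2 0 0 0 0.35" --pt "-0.6 -0.5 -0.6 0 0 0 0.35" --pt "0 0 0 0 0 0 0.35" --pt "0 0 0 0 0 0 0.35"

```text
time_s: 11.25
eef_pos: [0.4726, -0.1007, 0.2609]
tcp_rot: [[0.994, 0.001, -0.107], [0.107, 0.0, 0.994], [0.001, -1.0, 0.0]]
wrist_force: [-0.2, 0.5, 0.1]
gripper_width: 0.0301
```

```bash
python3 - <<'E'
from h import *
w=snap("wrist","w9"); w=snap("wrist","w9"); np.save("w9.npy",w,allow_pickle=True); st=env.state(); print(st["eef_pos"],st["tcp_rot"])
np.save("st9.npy",dict(p=st["eef_pos"],R=st["tcp_rot"]),allow_pickle=True)
cv2.imwrite("pics/w9z.png",cv2.resize(w["frame"][:,:,::-1],(800,600),interpolation=cv2.INTER_CUBIC))
for n,bx in (("scene",(190,175,330,315)),):
    p=snap(n,n+"9"); np.save(n+"9.npy",p,allow_pickle=True)
    a=p["frame"][bx[1]:bx[3],bx[0]:bx[2],::-1]; cv2.imwrite(f"pics/{n}9z.png",cv2.resize(a,None,fx=560/a.shape[0],fy=560/a.shape[0],interpolation=cv2.INTER_CUBIC))
E
```

```text
[ 0.472536   -0.10019156  0.25987597] [[ 9.94123972e-01 -1.10751567e-03 -1.08241867e-01]
 [ 1.08242946e-01  9.65355432e-04  9.94124003e-01]
 [-9.96516032e-04 -9.99998921e-01  1.07956373e-03]]
```

View pics/w9z.png

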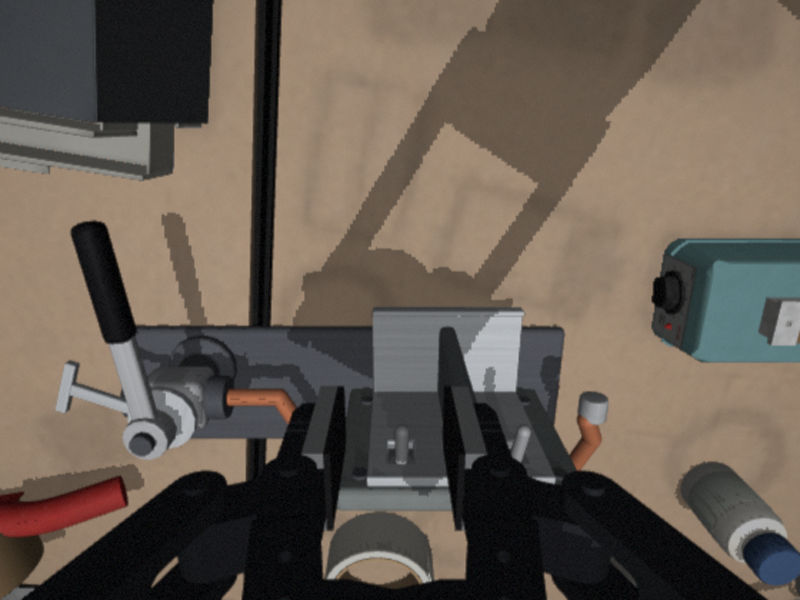

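View pics/scene9z.png

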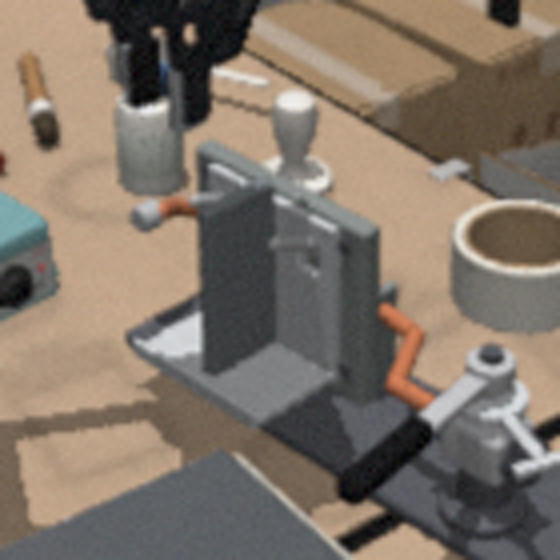

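>>> jog_arm --pt "-0.3 0 -0.7 0 0 0 0.3" --pt "-0.3 0 -0.7 0 0 0 0.3" --pt "0 0 0 0 0 0 0.3" --pt "0 0 0 0 0 0 0.3" --pt "0 0 0 0 0 0 0.3"

```text
time_s: 12.02
eef_pos: [0.4505, -0.1726, 0.2603]
tcp_rot: [[0.994, -0.0, -0.109], [0.109, 0.001, 0.994], [-0.0, -1.0, 0.001]]
wrist_force: [-0.1, 0.3, 0.0]
gripper_width: 0.0255
```

```bash
python3 - <<'E'
from h import *
w=snap("wrist","w10"); print(w["eye"]); st=env.state(); print(st["eef_pos"],st["qvel"].round(2)); w=snap("wrist","w10"); np.save("w10.npy",w,allow_pickle=True); st=env.state(); print(st["eef_pos"],w["eye"])
cv2.imwrite("pics/w10z.png",cv2.resize(w["frame"][:,:,::-1],(800,600),interpolation=cv2.INTER_CUBIC))
a=w["frame"][130:330,30:260,::-1]
cv2.imwrite("pics/w10c.png",cv2.resize(a,None,fx=3,fy=3,interpolation=cv2.INTER_CUBIC))
E
```

```text
[ 0.36803213 -0.18170417  0.39490805]
[ 0.45050022 -0.17273511  0.26038134] [-0.18 -0.29 -0.06 -0.09  0.01 -0.14]
[ 0.45048318 -0.17283595  0.26048214] [ 0.368009   -0.1817469   0.39501482]
```

View pics/w10z.png

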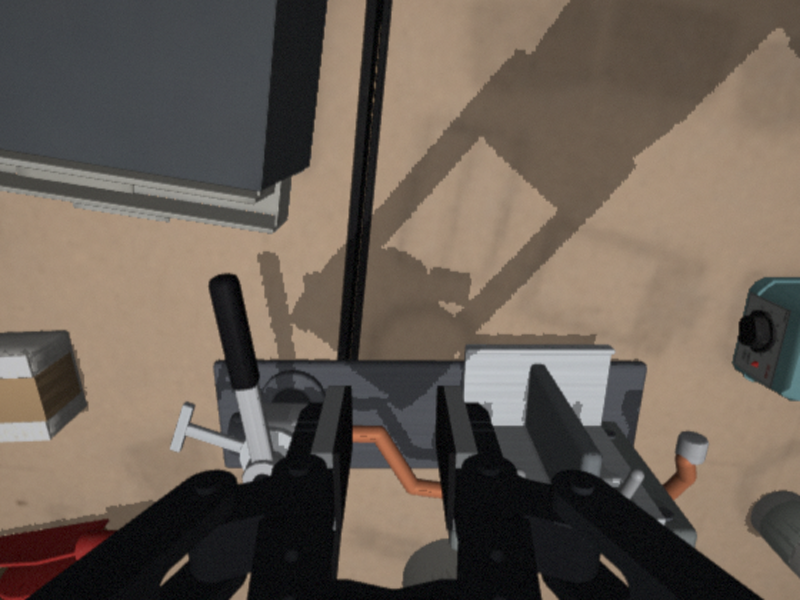

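View pics/w10c.png

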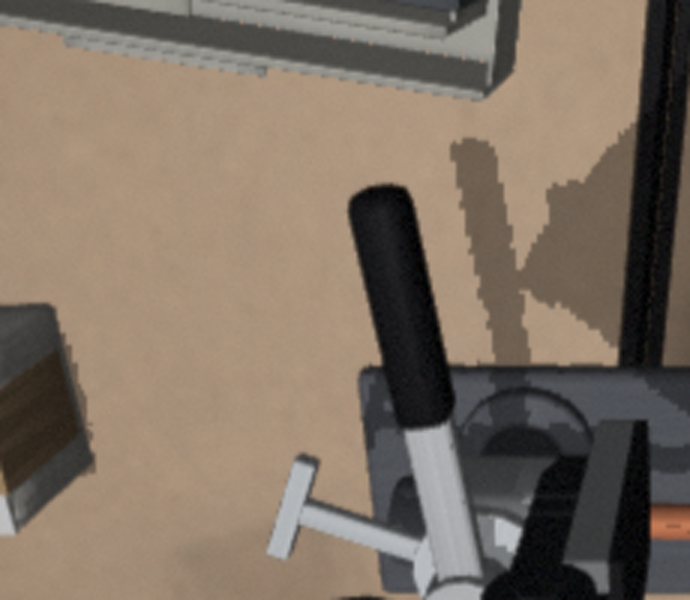

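```bash
python3 - <<'E'
import cv2
a=cv2.imread("pics/w10.png")[240:300,420:470]
cv2.imwrite("pics/w10d.png",cv2.resize(a,None,fx=8,fy=8,interpolation=cv2.INTER_CUBIC))
a=cv2.imread("pics/w10.png")[240:335,110:260]
cv2.imwrite("pics/w10e.png",cv2.resize(a,None,fx=5.3,fy=5.3,interpolation=cv2.INTER_CUBIC))
E
```

```text
(no output)
```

View pics/w10d.png

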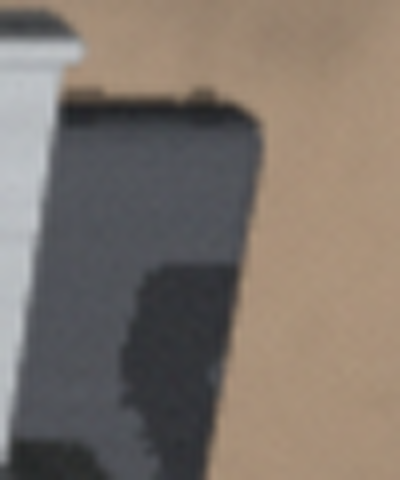

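View pics/w10e.png

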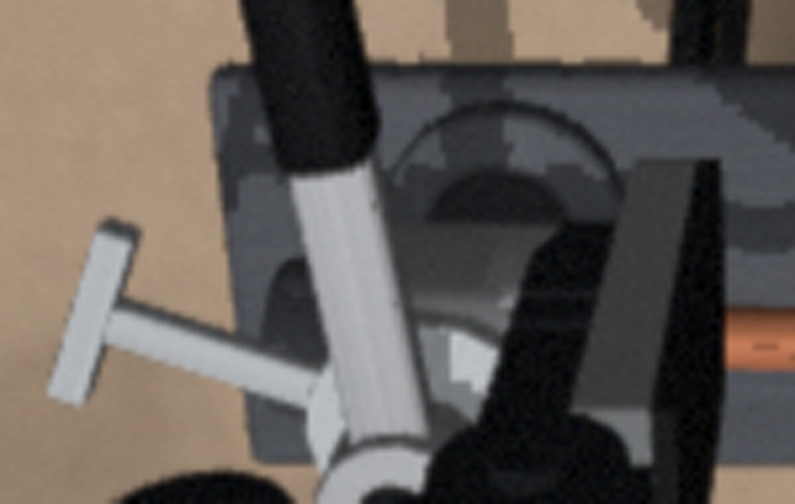

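```bash
cat > e.py <<'E'
from hang import *
w=np.load("w10.npy",allow_pickle=True).item()
C=lambda u,v:np.array((30+u/3,130+v/3)); D=lambda u,v:np.array((420+u/8,240+v/8)); E=lambda u,v:np.array((110+u/5.3,240+v/5.3))
a=onplane(w,E(211,77),.012); b=onplane(w,D(265,122),.012); k=onplane(w,E(250,462),.012)
print(a,b,"len",np.linalg.norm(a-b),"yaw",np.degrees(np.arctan2(-(b-a)[0],(b-a)[1])), "w",np.linalg.norm(k-a))
S=[((-30,-195,12),E(211,77)),((-30,155,12),D(265,122)),((70,-195,12),E(250,462))]
r=fit([(w,np.array(P)*1e-3,uv,1.) for P,uv in S],s); print("station",r.x[:2].round(4),np.degrees(r.x[2]).round(2),r.fun.reshape(-1,2).round(1).tolist())
for q in (r.x,s):
    va=place(q,[0,-.13,.112])[0]; print("va",va)
    for nm,p in (("tip",onplane(w,C(381,192),.115)),("gend",onplane(w,C(427,418),.112)),("arm",onplane(w,E(388,436),.114))):
        d=p-va; print(nm,np.linalg.norm(d[:2]).round(4),np.degrees(np.arctan2(-d[1],-d[0])).round(2))
    m=onplane(w,(E(119,236)+E(66,400))/2,.096); d=m-va; print("mark",np.linalg.norm(d[:2]).round(4),"world yaw",np.degrees(np.arctan2(-d[1],-d[0])).round(2))
f=lambda p,q:np.degrees(np.arctan2((q-p)[1],(q-p)[0])).round(2)
print("pointer dir",f(onplane(w,E(115,322),.096),onplane(w,E(313,388),.096)),"cross",f(onplane(w,E(119,236),.096),onplane(w,E(66,400),.096))+90, "lever dir",f(onplane(w,C(381,192),.114),onplane(w,C(427,418),.112)),f(onplane(w,E(334,173),.112),onplane(w,E(388,436),.112)))
E
python3 e.py
```

```text
[ 0.56185514 -0.30447263  0.012     ] [0.52540188 0.03886242 0.012     ] len 0.3452648167225336 yaw 6.060617447031702 w 0.09747681985045976
station [ 0.571  -0.1091] 5.9 [[-1.5, -0.6], [2.7, 0.2], [-0.3, 1.2]]
va [ 0.58440023 -0.23843077  0.112     ]
tip 0.1307 12.1
gend 0.0631 13.67
arm 0.0113 19.43
mark 0.0619 world yaw 74.84
va [ 0.58533992 -0.23963963  0.112     ]
tip 0.1314 11.5
gend 0.0637 12.42
arm 0.0119 12.4
mark 0.061 world yaw 73.69
pointer dir 74.31 cross 73.9 lever dir 10.93 11.62
```

```bash
python3 - <<'E'
from plan import *
a=np.radians(11.4); va=np.array([.585,-.2393]); p=va-.104*np.array([np.cos(a),np.sin(a)]); print(p)
plan([([*p,.22],-168.6,18)],0.5)
E
```

```text
[ 0.4830518  -0.25985636]
12 [[0.02,0.04,-0.09,0,0.92,0,0.5],[0.04,0.04,-0.09,0,0.92,0,0.5],[0.05,0.04,-0.08,0,0.92,0,0.5],[0.07,0.04,-0.07,0,0.92,0,0.5],[0.08,0.04,-0.06,0,0.92,0,0.5],[0.09,0.04,-0.05,0,0.92,0,0.5],[0.09,0.04,-0.03,0,0.92,0,0.5],[0.1,0.04,-0.02,0,0.92,0,0.5],[0.1,0.04,0,0,0.92,0,0.5],[0.1,0.04,0.01,0,0.92,0,0.5],[0.09,0.05,0.03,0,0.92,0,0.5],[0.09,0.04,0.04,0,0.92,0,0.5]]
7 [[0.08,0.05,0.05,0,0.92,0,0.5],[0.07,0.04,0.07,0,0.92,0,0.5],[0.06,0.05,0.08,0,0.92,0,0.5],[0.05,0.04,0.08,0,0.92,0,0.5],[0.03,0.05,0.09,0,0.92,0,0.5],[0.02,0.04,0.1,0,0.92,0,0.5],[0,0.05,0.1,0,0.93,0,0.5]]
end [ 0.4831 -0.26    0.22  ]
```

>>> jog_arm --pt "0.02 0.04 -0.09 0 0.92 0 0.5" --pt "0.04 0.04 -0.09 0 0.92 0 0.5" --pt "0.05 0.04 -0.08 0 0.92 0 0.5" --pt "0.07 0.04 -0.07 0 0.92 0 0.5" --pt "0.08 0.04 -0.06 0 0.92 0 0.5" --pt "0.09 0.04 -0.05 0 0.92 0 0.5" --pt "0.09 0.04 -0.03 0 0.92 0 0.5" --pt "0.1 0.04 -0.02 0 0.92 0 0.5" --pt "0.1 0.04 0 0 0.92 0 0.5" --pt "0.1 0.04 0.01 0 0.92 0 0.5" --pt "0.09 0.05 0.03 0 0.92 0 0.5" --pt "0.09 0.04 0.04 0 0.92 0 0.5"

```text
time_s: 13.62
eef_pos: [0.4717, -0.2282, 0.236]
tcp_rot: [[-0.25, 0.0, 0.968], [-0.968, 0.0, -0.25], [-0.0, -1.0, 0.0]]
wrist_force: [-0.4, -1.0, 0.7]
gripper_width: 0.0428
```

>>> jog_arm --pt "0.08 0.05 0.05 0 0.92 0 0.5" --pt "0.07 0.04 0.07 0 0.92 0 0.5" --pt "0.06 0.05 0.08 0 0.92 0 0.5" --pt "0.05 0.04 0.08 0 0.92 0 0.5" --pt "0.03 0.05 0.09 0 0.92 0 0.5" --pt "0.02 0.04 0.1 0 0.92 0 0.5" --pt "0 0.05 0.1 0 0.93 0 0.5" --pt "0 0 0 0 0 0 0.5" --pt "0 0 0 0 0 0 0.5"

```text
time_s: 14.75
eef_pos: [0.4829, -0.2605, 0.2201]
tcp_rot: [[-0.98, -0.0, 0.199], [-0.199, 0.0, -0.98], [-0.0, -1.0, -0.0]]
wrist_force: [-0.3, 0.4, -0.1]
gripper_width: 0.0428
```

```bash
python3 - <<'E'
from h import *
w=snap("wrist","w11"); w=snap("wrist","w11"); np.save("w11.npy",w,allow_pickle=True); st=env.state(); print(st["eef_pos"],st["tcp_rot"],st["joint_pos"])
cv2.imwrite("pics/w11z.png",cv2.resize(w["frame"][:,:,::-1],(800,600),interpolation=cv2.INTER_CUBIC))
E
```

```text
[ 0.48283503 -0.26061261  0.22023122] [[-9.80204147e-01  1.64747102e-04  1.97989400e-01]
 [-1.97989414e-01 -6.72994126e-05 -9.80204156e-01]
 [-1.48161223e-04 -9.99999984e-01  9.85853453e-05]] [-4.00105866e+01  1.54490055e+01  8.98379248e+01  3.22984574e-03
  7.47033608e+01  3.85691519e+01]
```

View pics/w11z.png

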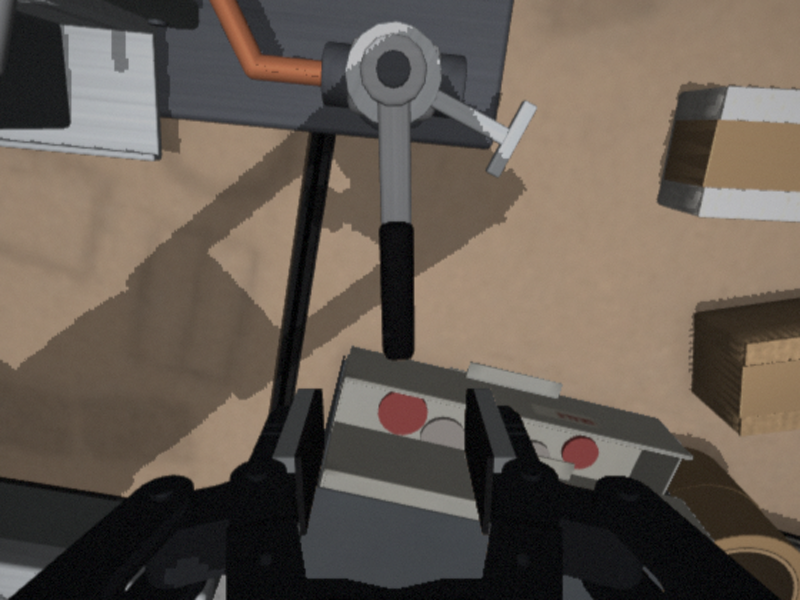

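```bash
python3 - <<'E'
import cv2
a=cv2.imread("pics/w11.png")[0:150,220:400]
cv2.imwrite("pics/w11c.png",cv2.resize(a,None,fx=4.4,fy=4,interpolation=cv2.INTER_CUBIC) if 0 else cv2.resize(a,None,fx=4,fy=4,interpolation=cv2.INTER_CUBIC))
E
```

```text
(no output)
```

View pics/w11c.png

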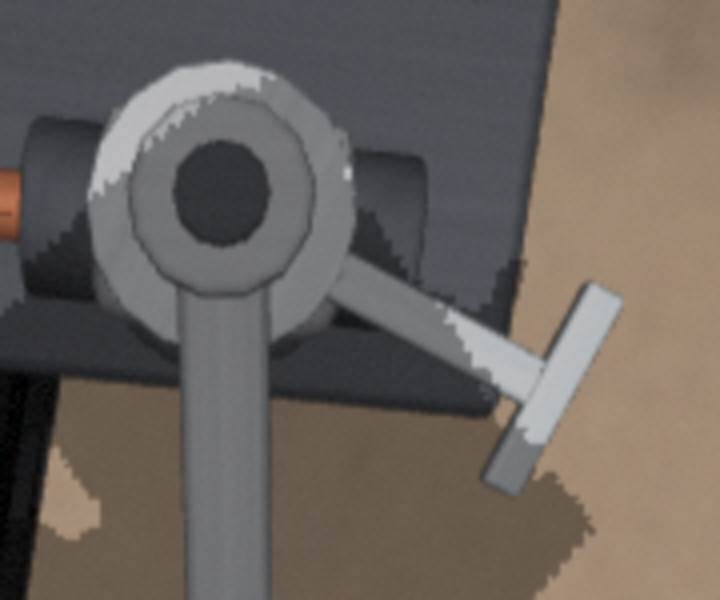

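```bash
cat > f.py <<'E'
from h import *
w=np.load("w11.npy",allow_pickle=True).item()
C=lambda u,v:np.array((220+u/4,v/4)); W=lambda u,v:np.array((u,v))/1.42857
f=lambda p,q:np.degrees(np.arctan2((q-p)[1],(q-p)[0])).round(2)
L0=onplane(w,C(223.5,310),.112);L1=onplane(w,C(228.5,590),.112);L2=onplane(w,W(396.5,235),.112);L3=onplane(w,W(398,340),.112);T=onplane(w,W(398.5,357),.112)
for p in (L0,L1,L2,L3,T): print(p.round(4))
print("lever",f(L3,L0),f(T,L0),f(T,L2),f(L1,L0))
c0=onplane(w,C(606,290),.096);c1=onplane(w,C(500,486),.096);p0=onplane(w,C(342,275),.096);p1=onplane(w,C(534,381),.096)
print("cross len",np.linalg.norm(c0-c1),"yaw",f(c0,c1)-90,f(c1,c0)-90,"ptr",f(p1,p0),"mid-cross",(c0+c1)/2)
for z in (.115,.12,.125,.13): print("knob",z,onplane(w,C(222.5,195),z))
# intersect lines lever & pointer
d1=(L0-T)[:2];d2=(p0-(c0+c1)/2)[:2]; t=np.linalg.solve(np.stack([d1,-d2],1),((c0+c1)/2-T)[:2]); print("axis",T[:2]+t[0]*d1, np.linalg.norm(t[0]*d1),np.linalg.norm(t[1]*d2),f((c0+c1)/2,p0))
for va in ([.585,-.2393,.0],[.5853,-.2403,0]):
    m=(c0+c1)/2; print("mark yaw",f(m,np.array(va)),np.linalg.norm((m-va)[:2]),"lever yaw",f(T,np.array(va)),np.linalg.norm((T-va)[:2]))
print("drawer",onplane(w,W(470,365),.12))
E
python3 f.py
```

```text
[ 0.5698 -0.2431  0.112 ]
[ 0.5278 -0.2524  0.112 ]
[ 0.5168 -0.255   0.112 ]
[ 0.4652 -0.2662  0.112 ]
[ 0.4562 -0.2683  0.112 ]
lever 12.45 12.51 12.43 12.51
cross len 0.03487913578886953 yaw 75.08000000000001 -104.92 ptr 74.48 mid-cross [ 0.56872534 -0.29937838  0.096     ]
knob 0.115 [ 0.58545288 -0.23981074  0.115     ]
knob 0.12 [ 0.58500594 -0.2398977   0.12      ]
knob 0.125 [ 0.584559   -0.23998467  0.125     ]
knob 0.13 [ 0.58411206 -0.24007163  0.13      ]
axis [ 0.585092  -0.2397358] 0.13198770831360676 0.06184742904014294 74.66
mark yaw 74.84 0.06224368093718813 lever yaw 12.7 0.13199300321525725
mark yaw 74.33 0.06135938280036378 lever yaw 12.25 0.13206995162460813
drawer [ 0.46250162 -0.30264914  0.12      ]
```

```bash
python3 - <<'E'
from plan import *
plan([([.4835,-.2623,.106],-167.5)],0.5,step=.04)
for ph in (5,2.5): a=np.radians(ph); print(.104*np.sin(a)/.05,.104*(np.cos(a)-1)/.05)
E
```

```text
3 [[0,0.76,0.01,0,-0.04,0,0.5],[0,0.76,0.01,0,-0.03,0,0.5],[-0.01,0.76,0.02,0,-0.04,0,0.5]]
end [ 0.4838 -0.2625  0.1062]
0.18128394491512898 -0.007915027969169266
0.09072832571989886 -0.001979699109735779
```

>>> jog_arm --pt "0 0.76 0.01 0 -0.04 0 0.5" --pt "0 0.76 0.01 0 -0.03 0 0.5" --pt "-0.01 0.76 0.02 0 -0.04 0 0.5" --pt "0 0 0 0 0 0 0.5" --pt "0 0 0 0 0 0 0.5"

```text
time_s: 15.48
eef_pos: [0.4844, -0.2633, 0.1074]
tcp_rot: [[-0.977, 0.001, 0.215], [-0.215, -0.001, -0.977], [-0.001, -1.0, 0.001]]
wrist_force: [0.7, -0.4, 0.1]
gripper_width: 0.0429
```

```bash
python3 - <<'E'
from h import *
w=snap("wrist","w12"); st=env.state(); R=st["tcp_rot"]; print(st["eef_pos"],np.degrees(np.arctan2(R[1][0],R[0][0])),st["wrist_force"])
cv2.imwrite("pics/w12z.png",cv2.resize(w["frame"][:,:,::-1],(800,600),interpolation=cv2.INTER_CUBIC))
E
```

```text
[ 0.48468961 -0.26358639  0.10793464] -167.59336216292922 [ 1.04302237 -0.33497898  0.03312514]
```

View pics/w12z.png

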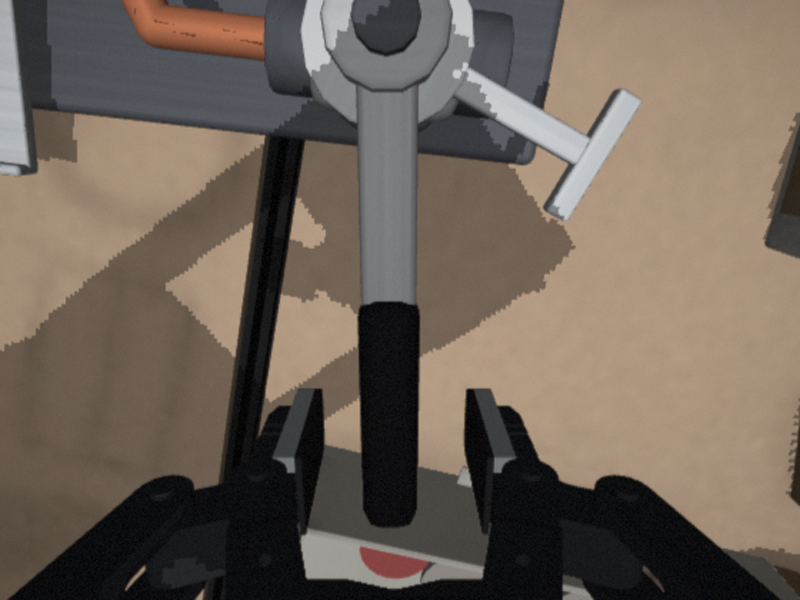

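>>> jog_arm --pt "0 0.03 -0.025 0 0 0 0.5" --pt "0 0 0 0 0 0 0" --pt "0 0 0 0 0 0 0" --pt "0 0 0 0 0 0 0" --pt "0 0 0 0 0 0 0" --grip_force 30

```text
time_s: 16.15
eef_pos: [0.4836, -0.2617, 0.1053]
tcp_rot: [[-0.977, 0.001, 0.214], [-0.214, -0.001, -0.977], [-0.001, -1.0, 0.001]]
wrist_force: [-1.1, 0.3, 5.7]
gripper_width: 0.0152
```

>>> jog_arm --pt "-0.002 0 0.091 0 -0.25 0 0" --pt "-0.008 0 0.181 0 -0.5 0 0" --pt "-0.008 0 0.181 0 -0.5 0 0" --pt "-0.008 0 0.181 0 -0.5 0 0" --pt "-0.008 0 0.181 0 -0.5 0 0" --pt "0 0 0 0 0 0 0"

```text
time_s: 16.9
eef_pos: [0.5003, -0.2995, 0.1053]
tcp_rot: [[-0.82, 0.001, 0.573], [-0.573, -0.001, -0.82], [-0.0, -1.0, 0.001]]
wrist_force: [-0.7, 1.0, 5.5]
gripper_width: 0.0155
```

>>> jog_arm --pt "-0.008 0 0.181 0 -0.5 0 0" --pt "-0.008 0 0.181 0 -0.5 0 0" --pt "-0.008 0 0.181 0 -0.5 0 0" --pt "-0.008 0 0.181 0 -0.5 0 0" --pt "-0.008 0 0.181 0 -0.5 0 0" --pt "-0.008 0 0.181 0 -0.5 0 0" --pt "-0.008 0 0.181 0 -0.5 0 0" --pt "-0.002 0 0.091 0 -0.25 0 0" --pt "0 0 0 0 0 0 0" --pt "0 0 0 0 0 0 0"

```text
time_s: 18.15
eef_pos: [0.5541, -0.3387, 0.1054]
tcp_rot: [[-0.303, 0.001, 0.953], [-0.953, -0.001, -0.303], [0.001, -1.0, 0.002]]
wrist_force: [0.9, 0.5, 5.5]
gripper_width: 0.0152
```

```bash
python3 - <<'E'
from h import *
w=snap("wrist","w13"); np.save("w13.npy",w,allow_pickle=True); st=env.state(); R=st["tcp_rot"]; print(st["eef_pos"],np.degrees(np.arctan2(-R[1][0],-R[0][0])),st["wrist_force"])
p=st["eef_pos"]-np.array([.585,-.2398,0]); print(np.hypot(*p[:2]),np.degrees(np.arctan2(-p[1],-p[0])))
cv2.imwrite("pics/w13z.png",cv2.resize(w["frame"][0:240,160:400,::-1],None,fx=2.5*1,fy=2.5,interpolation=cv2.INTER_CUBIC))
E
```

```text
[ 0.55407925 -0.33868049  0.10534319] 72.38563259248636 [-0.58146636  0.19131381  5.40297128]
0.1036023369906526 72.63510110529047
```

View pics/w13z.png

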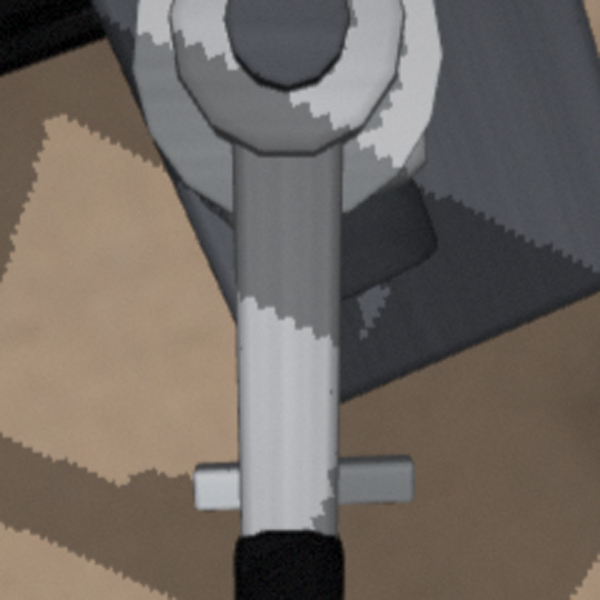

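>>> jog_arm --pt "-0.001 0 0.042 0 -0.115 0 0" --pt "-0.001 0 0.042 0 -0.115 0 0" --pt "0 0 0 0 0 0 0" --pt "0 0 0 0 0 0 0"

```text
time_s: 18.7
eef_pos: [0.5578, -0.3398, 0.1053]
tcp_rot: [[-0.264, 0.001, 0.964], [-0.964, -0.001, -0.264], [0.001, -1.0, 0.001]]
wrist_force: [-0.7, -0.4, 6.6]
gripper_width: 0.0152
```

```bash
cat > g.py <<'E'
import sys
from h import *
nm=sys.argv[1]
w=snap("wrist",nm); np.save(nm+".npy",w,allow_pickle=True); st=env.state(); R=st["tcp_rot"]; print(st["eef_pos"],np.degrees(np.arctan2(-R[1][0],-R[0][0])),st["wrist_force"])
p=st["eef_pos"]-np.array([.585,-.2398,0]); print(np.hypot(*p[:2]),np.degrees(np.arctan2(-p[1],-p[0])))
cv2.imwrite(f"pics/{nm}z.png",cv2.resize(w["frame"][100:230,210:350,::-1],None,fx=4.5,fy=4.5,interpolation=cv2.INTER_CUBIC))
E
python3 g.py w14
```

```text
[ 0.55781128 -0.33977465  0.10531019] 74.66960961505688 [ 0.74755647 -0.15387318  5.4006665 ]
0.10360578102355358 74.78601240518901
```

View pics/w14z.png

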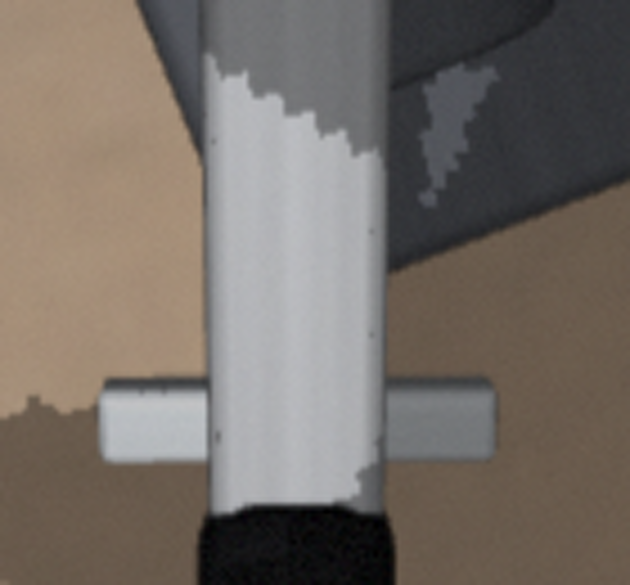

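>>> jog_arm --pt "0 0 0 0 0 0 0.4" --pt "0 0 0 0 0 0 0.4" --pt "0 0 0 0 0 0 0.4" --pt "0 -0.2 0 0 0 0 0.4" --pt "0 -0.5 0 0 0 0 0.4" --pt "0 -0.7 0 0 0 0 0.4" --pt "0 -0.7 0 0 0 0 0.4" --pt "0 0 0 0 0 0 0.4" --pt "0 0 0 0 0 0 0.4"

```text
time_s: 19.88
eef_pos: [0.5573, -0.3392, 0.2095]
tcp_rot: [[-0.264, -0.0, 0.964], [-0.964, 0.0, -0.264], [-0.0, -1.0, -0.0]]
wrist_force: [-0.2, 0.1, -0.7]
gripper_width: 0.0341
```

```bash
python3 g.py w15 >/dev/null; python3 g.py w15; python3 - <<'E'
from h import *
a=cv2.imread("pics/w15.png"); cv2.imwrite("pics/w15f.png",cv2.resize(a,(800,600),interpolation=cv2.INTER_CUBIC))
a=a[40:190,195:355]; cv2.imwrite("pics/w15y.png",cv2.resize(a,None,fx=4,fy=4,interpolation=cv2.INTER_CUBIC))
p=snap("scene","scene15"); cv2.imwrite("pics/scene15z.png",cv2.resize(p["frame"][150:390,180:450,::-1],None,fx=2.4,fy=2.4,interpolation=cv2.INTER_CUBIC))
E
```

```text
[ 0.55688928 -0.33889638  0.20825539] 74.68084770169739 [-0.19681228  0.02845239  0.17304205]
0.10300633097379458 74.16292377242833
```

View pics/w15y.png

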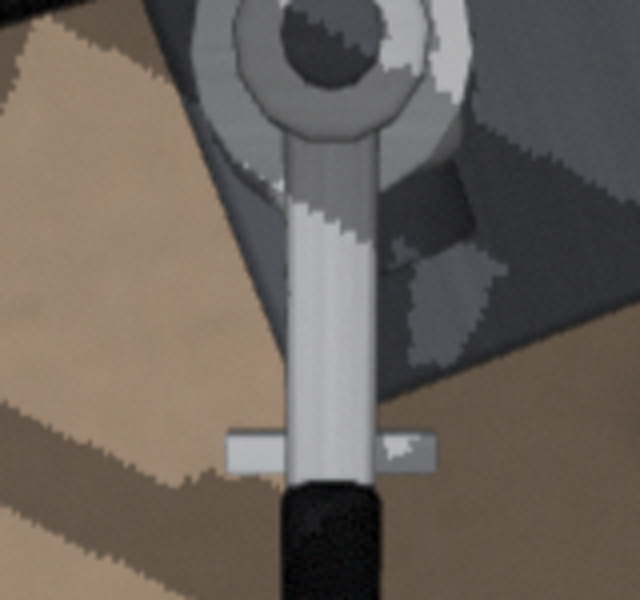

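View pics/scene15z.png

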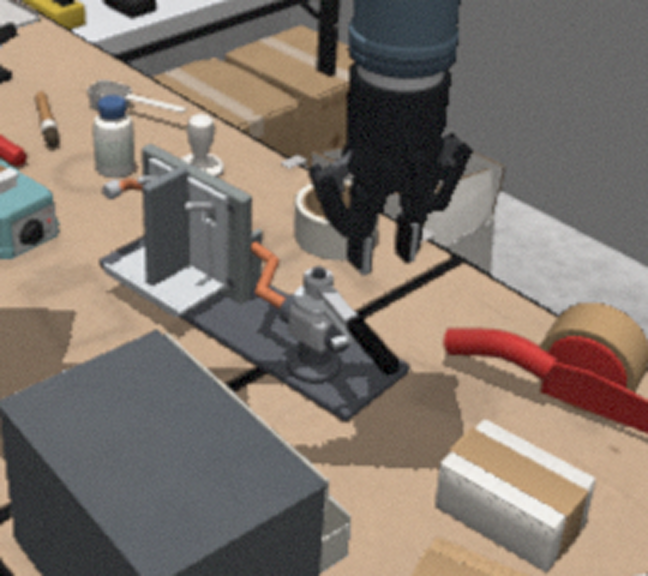

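View pics/w15f.png

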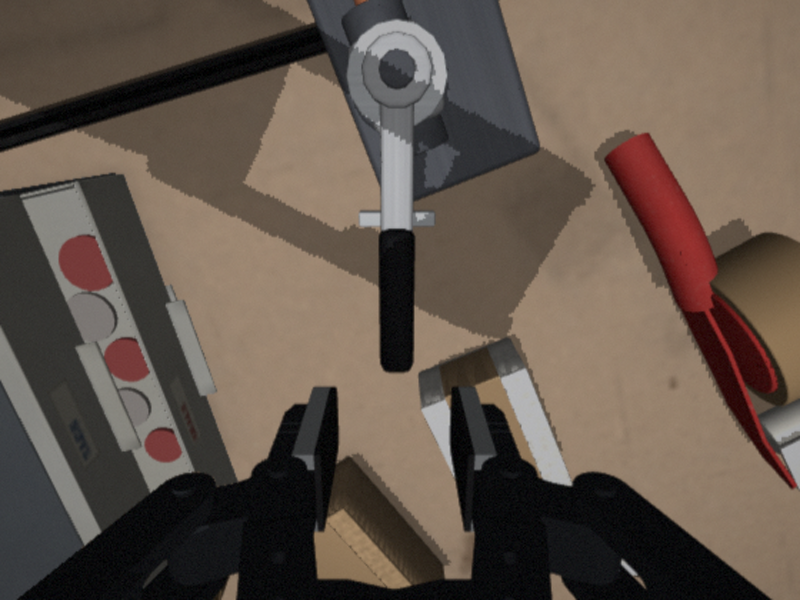

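```bash
python3 - <<'E'
from h import *
p=snap("scene","scene16"); a=cv2.imread("pics/scene0.png").astype(int); b=p["frame"][:,:,::-1].astype(int)
sd=snap("side","side16")
for n,c in (("wipe_bottle_mid",p),("sticker_box_mid",p),("tape_clear_mid",sd),("wipe_bottle_mid",sd),("sticker_box_mid",sd),("tape_clear_mid",p)):
    for d in cut_out(c,n)[:1]: print(n,c["shot"],d["at"])
print(env.state()["wrist_force"],env.state()["time_s"])
cv2.imwrite("pics/scene16z.png",cv2.resize(p["frame"][205:305,215:345,::-1],None,fx=6,fy=6,interpolation=cv2.INTER_CUBIC))
E
```

```text
wipe_bottle_mid 35 [204.8, 227.2]
sticker_box_mid 35 [353.8, 394.8]
tape_clear_mid 36 [250.5, 335.3]
sticker_box_mid 36 [331.4, 308.1]
tape_clear_mid 35 [246.4, 309.1]
[-0.66373129  0.18368021  0.49102064] 20.425
```

View pics/scene16z.png

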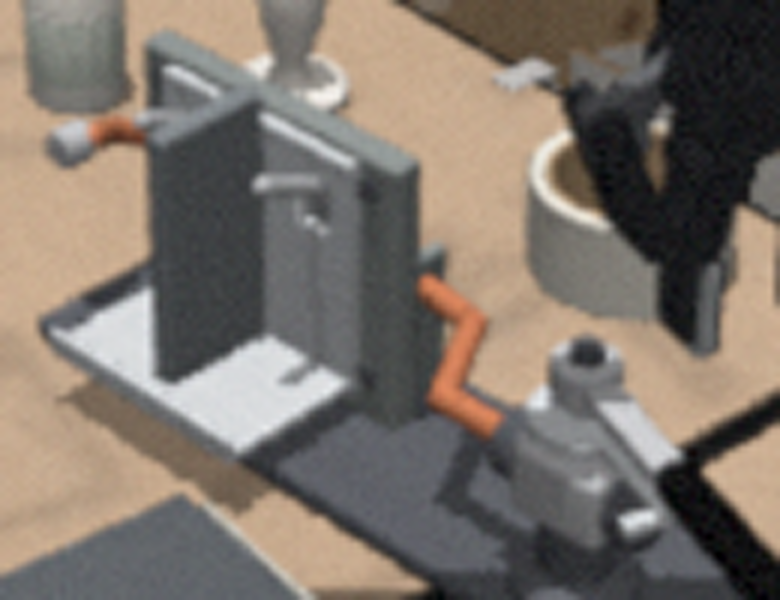

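```bash
python3 - <<'E'
import cv2,numpy as np
for f,g,sl in (("scene0","scene16",np.s_[320:390,350:440]),("scene0","scene16",np.s_[180:230,210:245]),("side0","side16",np.s_[300:360,280:340]),("side0","side16",np.s_[235:265,316:355])):
    a=cv2.imread(f"pics/{f}.png",0);b=cv2.imread(f"pics/{g}.png",0)
    print(cv2.phaseCorrelate(np.float32(a[sl]),np.float32(b[sl])))
from bench import env
print(env.finish_job())
E
```

```text
((-0.0021795287162618138, 0.061785822845763505), 0.8443155043654972)
((-0.02187235114207553, 0.0002549134112506124), 0.8904576108190748)
((-0.005243748768243961, -0.09323290944563922), 0.7660716152191163)
((-0.020808870058033335, 0.06285845030128456), 1.0690222764015198)
the job is handed in; nothing more can be done
None
```

I hung the bag rest on both pins and then turned the valve lever round until it stood over the set-mark. I let go and handed the job in at about 20.4 s of the 51 s allowed.

- **Bag rest:** I carried it by the fin and slid it down the pins until it met the board. It seated at (0.542, -0.053, 0.116), within about 1 mm of where I expected. The last pictures show it upright with the plate against the board. The right pin clearly comes through its slot; the left pin is partly hidden behind the fin in the scene view, but an earlier wrist view showed both pins.
- **Lever:** I pinched it and swung it about 62° round its axis. After letting go, the wrist picture shows the lever centred on the crossbar, with an offset of well under 1°.
- **Bystanders:** Comparing pictures from before and after, the bottle, tape roll and box show less than 0.1 px of shift. The network gave a box position about 4 px off in one scene view, but its side view and the picture comparison both show no movement. I treat that one reading as network error.
- **Forces:** The highest wrist force I saw in the readings was about 13 N, when seating the rest. At the end the gripper was about 100 mm above the lever, touching nothing.
- **Calibration disagreement:** The base-plate corner and the pins disagreed on the station's sideways position by about 3 mm. I aimed between the two, and the slots went on without any sideways load.

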